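Make up the metals kit and the organics kit for the water-sampling round

TASK

Make up the two water-sampling kits from the stock on the bench. The metals kit goes into the tray with three wells: the white plastic bottle in the large well, the small clear sample cup in the middle well and the blue filter capsule, spigot up, on the shallow seat; the organics kit goes into the tray with two wells: the brown glass bottle in the large well and the little brown vial in the small one. Each must stand upright on the floor of its well and be let go; set the glass down gently, knock nothing over and leave the flat dish, the beaker and the green clip block where they are.

Things in the scene. Friction and masses are not known exactly. Their poses are not given: they have to be found in the camera images.
- metals_tray: Metals kit tray: grey plastic, THREE round wells in a row along its y (x = 0). Fixed; yaw within 0.2 rad. Origin: centre of underside, z up. Foot 108 x 210 mm, tabs to y = +-115. LARGE well: diameter 66 mm, y = -58, floor 4 mm above the worktop, rim 20 mm above it. MIDDLE well: diameter 42, y = +4, floor 8, rim 20. Shallow SEAT on a lower step: diameter 58, y = +62, floor 5, rim 8.
- organics_tray: Organics kit tray: grey plastic, TWO round wells in a row along its y (x = 0). Fixed; yaw within 0.2 rad. Origin: centre of underside, z up. Foot 108 x 142 mm, tabs to y = +-81. LARGE well: diameter 72 mm, y = -21, floor 4 mm above the worktop, rim 20 mm above it. SMALL well: diameter 34, y = +40, floor 6, rim 20.
- white_bottle: White plastic bottle with a white screw cap (fixed to it), 52 mm diameter, 98 mm high, about 0.14 kg. The body is straight from 6 to 67 mm up; the cap, 43 mm diameter, is straight from 76 to 96 mm up and can be gripped. Origin: centre of its underside, z up through the cap.
- sample_cup: Small open translucent plastic cup, 28 mm across the rim, 21 mm at the foot, 32 mm high, about 12 g. Origin: centre of its underside, z up; grip it from outside in its upper half.
- filter_capsule: Blue inline filter capsule, a low round body 43 mm in diameter with a thin spigot upwards, 34 mm high over all, about 40 g. Its outer wall is upright only from 8 to 14 mm above its underside and slopes in steeply above that, so grip it low round the body, fingertips about 3 to 6 mm above its underside. Origin: centre of its underside, z up through the spigot.
- amber_bottle: Brown (amber) glass bottle with a black screw cap (fixed to it), 57 mm diameter, 115 mm high, about 0.24 kg. The body is straight from 6 to 78 mm up; the cap, 38 mm diameter, is straight from 93 to 113 mm up and can be gripped. Origin: centre of its underside, z up through the cap.
- vial: Small brown glass screw vial with a cap (fixed to it), 17 mm diameter, 46 mm high, about 18 g. Origin: centre of its underside, z up through the cap; the cap, 16 mm diameter, is straight from 35 to 45 mm up and the body from 1 to 30 mm.
- petri_dish: Closed round flat dish, 60 mm diameter, 15 mm high, a bystander among the stock. Origin: centre of its underside. (Close behind the stock, from x = 0.597 m on, lies an 18 mm high equipment deck.)
- beaker: Clear glass beaker, blue in its lower half, 56 mm diameter, 71 mm high, a bystander among the stock. Origin: centre of its underside.
- tube_clip: Green plastic tube clip block, 16 x 32 x 13 mm, a bystander at the back right of the bench. Origin: centre of its underside.
Mind the look-alikes: they are no part of the job. Several things have the shape of the amber_bottle; the one meant has the colours described above.

How it is judged:
By the outcome, as a careful person would: the job done as asked, in the order asked, and still so for the second after the job is handed in, with the robot touching nothing.
It also fails if it takes over 141 s, if anything falls off the work surface, if the arm or the gripper's body presses on something with over 40 N, if the wrist force passes 120 N, or if a joint passes its speed limit or range.

ROBOT

A 7-joint arm with a two-finger parallel gripper is mounted at the origin on a cart in front of the work surface, level with it; the furniture and walls round the work are solid. World frame = base frame: x ahead of the robot, y to its left, z up, the work surface at z = 0. Lengths are in m, angles in rad, forces in N, time in s.
With the tool pointing down it reaches from about 0.4 to 0.85 m from the base axis. Payload 10.4 kg.
Tool frame: the origin (TCP) lies between the finger pads; the fingertips stand 11 mm ahead of it and the grasp point (between the pads) lies 8 mm behind it (tip_reach is the distance from the TCP to the fingertips, in m); z points along the fingers, y is the line along which they close (so a half turn about z gives the same grasp; the last joint's range is limited). The gripper opens to 85 mm and grips with 20 to 120 N. Pads are 22 mm wide; open, the fingers measure 114 mm over their backs; the gripper's body (76 mm by 85 mm) begins 54 mm behind the grasp point. The pads swing forward as they close: fully open they stand 13 mm farther back than shut.
Start: joints at [1.116, 0.332, -0.065, 1.46, 0.022, 1.35, -0.088], TCP at [0.262, -0.568, 0.22] pointing down, gripper open.
Joint ranges: [-2.6, 2.6], [-0.5, 2.12], [-1.47, 1.34], [0.16, 2.42], [-1.27, 4.41], [0.06, 2.06], [-2.6, 2.6]. Speed limits (rad/s): [2.22, 2.22, 2.79, 2.79, 3.14, 3.14, 3.14].

INTERFACE

Orientations are given as a unit quaternion [x, y, z, w].
In Python, from workcell import * gives the robot as it stands.
- The arm moves only by the shell command python3 -m inch 'ROWS' [OPENING] [FORCE]. ROWS is JSON, a list of rows, each an object with "slide": the shift along the world's x, y, z in m, a list of three; "yaw": the turn about the world's z in rad. A call has 1 to 20 rows; each row is the pose to reach, as a shift and turn from the pose commanded when the call began; what a row does not reach only later rows make up. A row lasts 1/12 s, in which the tool goes at most 41.7 mm and 7.16 degrees, less where a joint would pass 70% of its speed; a pose out of reach is approached as far as the arm can. A call with a gripper value outside its range is refused whole. OPENING is the closure in counts, from 0 (fully open) to 255 (shut), set as the call begins (- or left out, the last holds). The fingers move at their own pace and stop on an object; FORCE is the grip in N (left out, the last holds). Time passes only in rows, so rows that repeat a pose let the fingers close. It gives the time, the measured TCP pose, the force, the opening and the grip force at its end, in the units of the state.
- get_obs(): the state, without advancing time (a new reading comes with each control period).
- camera(name): name is "scene" or "top" or "wrist"; returns a dict with "frame" (400x640x3 uint8, red, green, blue), "fx", "fy", "cx", "cy" (pixels), "extrinsics" (4x4, takes a point from world to camera coordinates). Camera axes: x right, y down, z forward; pixel columns grow to the right and rows downward; lengths in m; the calibration is good to about 2 mm. A picture is of the moment at which its call begins. There is no depth.
- hand_in(): hands the job in; it is judged then, once.
The state is a dict: "clock": time; "joint_pos": joint angles; "joint_velocities": joint speeds; "tau": joint torques, N m; "position": TCP position; "ee_rot": TCP orientation; "ft_force": force on the tool from outside, world axes, zero at the start; "torque": the same for the moment, N m; "grip_width": opening from 0.0 (shut) to 1.0 (fully open); "grasp_force": force on a finger pad.
Only numpy, scipy, OpenCV 4.12 (cv2) and the standard library are available. Lean on these libraries where they do the work, as an engineer would, in place of code of your own. Each camera call takes 0.05 s, during which the arm holds its last target. There are 200 camera calls.

## Working session

There is one attempt and no reset: what is moved stays moved. The work goes in short steps, Python scripts to look and compute and a shell command to move; the robot and the scene stay as the last step left them, time stands still between calls to the robot, and variables do not carry over. Pictures are saved under pics/ and viewed, at most 14 in all, crops included, and the job is handed in when it is done.

```bash
ls; mkdir -p pics
python3 - <<'E'
from workcell import *
import cv2,numpy as np
o=get_obs();print({k:np.round(v,3).tolist() for k,v in o.items()})
for n in("scene","top"):
    c=camera(n);cv2.imwrite(f"pics/{n}0.png",c["frame"][:,:,::-1]);print(n,c["fx"],c["fy"],c["cx"],c["cy"],np.round(c["extrinsics"],4).tolist())
E
```

```text
pics
{'clock': 0.0, 'joint_pos': [1.116, 0.333, -0.065, 1.461, 0.022, 1.35, -0.088], 'joint_velocities': [0.001, 0.0, 0.0, -0.0, -0.001, 0.001, -0.001], 'tau': [-0.0, -62.545, 0.049, -39.16, 0.016, 0.01, 0.0], 'position': [0.261, -0.567, 0.219], 'ee_rot': [0.977, 0.214, -0.0, -0.001], 'ft_force': [-0.102, 0.678, 0.474], 'torque': [0.016, 0.047, 0.04], 'grasp_force': 0.0, 'grip_width': 1.001}
scene 511.5258365121605 511.5258365121605 316.8188982488686 202.35803428942273 [[-0.7949, -0.6066, 0.0156, 0.4708], [-0.3257, 0.4048, -0.8544, 0.2162], [0.512, -0.6843, -0.5193, 1.3143], [0.0, 0.0, 0.0, 1.0]]
top 399.90606369543104 399.90606369543104 321.3025054171645 209.56011600082377 [[0.0183, -0.9997, -0.0157, -0.0103], [-0.9958, -0.0168, -0.0904, 0.5689], [0.0901, 0.0173, -0.9958, 1.2057], [0.0, 0.0, 0.0, 1.0]]
```

View pics/scene0.png

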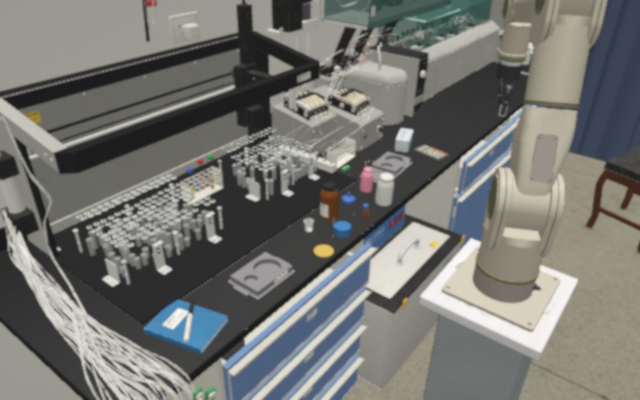

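View pics/top0.png

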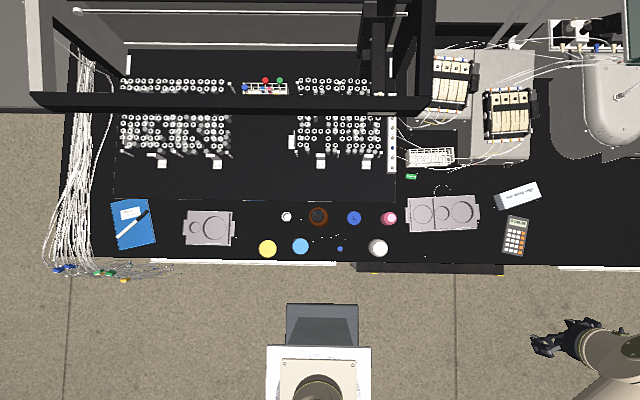

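Run:
```python
import cv2
a=cv2.imread("pics/top0.png")[190:270,240:420];b=cv2.imread("pics/scene0.png")[155:265,290:420]
a=cv2.resize(a,None,fx=4.4,fy=4.4,interpolation=2);cv2.imwrite("pics/topc.png",a)
cv2.imwrite("pics/scenec.png",cv2.resize(b,None,fx=5,fy=5,interpolation=2))
```

```text
(no output)
```

View pics/topc.png

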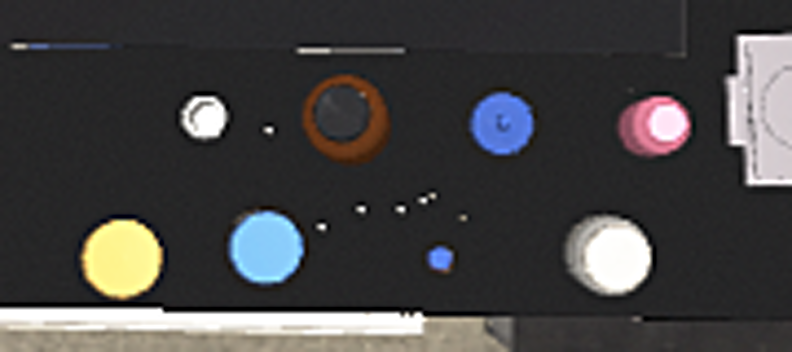

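View pics/scenec.png

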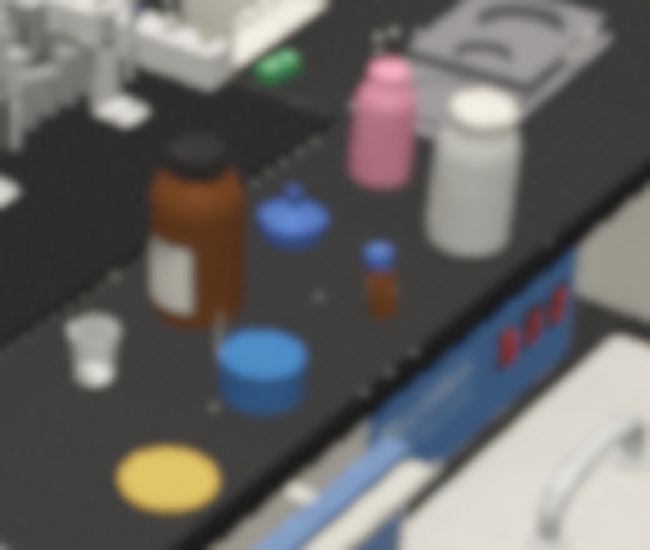

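```bash
cat > h.py <<'E'
from workcell import *
import cv2,numpy as np
def ray(c,uv,z):
    E=np.array(c["extrinsics"]);R,t=E[:3,:3],E[:3,3]
    d=R.T@np.array([(uv[0]-c["cx"])/c["fx"],(uv[1]-c["cy"])/c["fy"],1]);o=-R.T@t
    return o+d*(z-o[2])/d[2]
def proj(c,p):
    q=np.array(c["extrinsics"])@np.r_[p,1];return np.array([c["fx"]*q[0]/q[2]+c["cx"],c["fy"]*q[1]/q[2]+c["cy"]])
def blobs(c,lo,hi,roi=None,amin=8,hsv=True):
    im=cv2.cvtColor(c["frame"],cv2.COLOR_RGB2HSV) if hsv else c["frame"]
    m=cv2.inRange(im,lo,hi)
    if roi:
        k=np.zeros_like(m);x0,y0,x1,y1=roi;k[y0:y1,x0:x1]=255;m&=k
    cs,_=cv2.findContours(m,cv2.RETR_EXTERNAL,cv2.CHAIN_APPROX_NONE)
    return sorted([k for k in cs if cv2.contourArea(k)>=amin],key=cv2.contourArea,reverse=True)
def cen(k):
    M=cv2.moments(k);return np.array([M["m10"]/M["m00"],M["m01"]/M["m00"]])
E
python3 - <<'E'
from h import *
c=camera("top");E=np.array(c["extrinsics"]);print("cam",-E[:3,:3].T@E[:3,3])
L={"white":((0,0,225),(180,40,255),(360,230,400,262),.098),"cup":((0,0,120),(180,60,255),(280,208,294,224),.032),
"capsule":((105,120,100),(125,255,255),(340,205,366,230),.012),"amber_brown":((5,120,50),(20,255,255),(300,200,336,232),.078),"ambercap":((0,0,45),(180,60,110),(308,206,330,225),.115),
"vialcap":((105,120,100),(125,255,255),(332,240,348,256),.046),"beaker":((90,80,100),(112,255,255),(288,234,314,260),.035),"dish":((15,80,100),(35,255,255),(255,235,280,260),.015),"pink":((160,30,220),(180,110,255),(380,205,400,230),.115),"clip":((45,80,60),(85,255,255),(395,165,425,190),.013)}
for n,(lo,hi,roi,z) in L.items():
    for k in blobs(c,lo,hi,roi,4)[:1]:
        (x,y),r=cv2.minEnclosingCircle(k);p=ray(c,cen(k),z);q=ray(c,(x,y),z);print(n,np.round(cen(k),1),"area",cv2.contourArea(k),np.round(p[:2],4),"circ",np.round(q[:2],4),round(r*1e3*(1.2-z)/400,1))
im=cv2.cvtColor(c["frame"],cv2.COLOR_RGB2HSV);
for n,roi in(("met",(400,185,485,240)),("org",(175,200,242,255))):
    k=blobs(c,(0,0,130),(180,40,255),roi,100)[0]
    m=np.zeros((400,640),np.uint8);cv2.drawContours(m,[k],-1,255,-1);m=cv2.morphologyEx(m,cv2.MORPH_OPEN,np.ones((25,25)))
    k2=blobs({"frame":cv2.merge([m]*3)},(200,)*3,(255,)*3,None,100,False)[0]
    for kk in(k,k2):
        pts=np.array([ray(c,p[0],.015)[:2] for p in kk],np.float32);(ce,s,a)=cv2.minAreaRect(pts);print(n,np.round(ce,4),np.round(s,4),a)
E
```

```text
cam [ 0.4580181  -0.02153262  1.25187826]
white [379.9 248.3] area 145.5 [ 0.4539 -0.1716] circ [ 0.4539 -0.1715] 20.5
cup [285.9 216.2] area 62.0 [0.5462 0.1078] circ [0.5468 0.1076] 14.7
capsule [353.7 217.6] area 140.0 [ 0.5469 -0.1009] circ [ 0.547  -0.1011] 21.4
amber_brown [318.3 216.7] area 290.5 [0.5431 0.0073] circ [0.5431 0.0062] 29.1
ambercap [317.2 215.1] area 96.0 [0.5449 0.0097] circ [0.5451 0.0094] 16.5
vialcap [339.3 248. ] area 14.5 [ 0.4524 -0.0567] circ [ 0.4523 -0.057 ] 7.5
beaker [300.  245.9] area 197.0 [0.4564 0.0623] circ [0.457  0.0624] 24.4
dish [267.3 248.4] area 232.5 [0.4469 0.1644] circ [0.4471 0.1648] 27.1
pink [386.9 214.4] area 7.0 [ 0.5502 -0.1887] circ [ 0.5415 -0.1946] 15.2
clip [410.5 176.1] area 49.5 [ 0.6797 -0.2767] circ [ 0.6785 -0.2767] 16.9
met [ 0.5661 -0.3735] [0.1068 0.2271] 3.882814407348633
met [ 0.5658 -0.3731] [0.1054 0.2106] 1.0122413635253906
org [0.508  0.3493] [0.1596 0.106 ] 89.46294403076172
org [0.5083 0.3509] [0.1026 0.1391] 1.0435885190963745
```

Candidates in the top view: brown bottle (318,216) or its pink look-alike (390,218). Dark-blue capsule with spigot (354,217) or light-blue beaker (300,246). White bottle (379,248). Cup (286,216). Blue-capped brown vial (340,248). The yellow dish (268,248) stays. The two close crops confirm these choices. Next is a hover over the white bottle.

```bash
python3 -m inch '[{"slide":[0.02,0.04,0.01],"yaw":-0.1},{"slide":[0.04,0.08,0.02],"yaw":-0.2},{"slide":[0.06,0.11,0.03],"yaw":-0.3},{"slide":[0.07,0.15,0.03],"yaw":-0.431},{"slide":[0.09,0.18,0.03],"yaw":-0.431},{"slide":[0.10,0.21,0.03],"yaw":-0.431},{"slide":[0.12,0.25,0.03],"yaw":-0.431},{"slide":[0.14,0.29,0.03],"yaw":-0.431},{"slide":[0.155,0.32,0.03],"yaw":-0.431},{"slide":[0.17,0.35,0.03],"yaw":-0.431},{"slide":[0.185,0.38,0.03],"yaw":-0.431},{"slide":[0.192,0.395,0.03],"yaw":-0.431},{"slide":[0.192,0.395,0.03],"yaw":-0.431},{"slide":[0.192,0.395,0.03],"yaw":-0.431},{"slide":[0.192,0.395,0.03],"yaw":-0.431}]'
python3 - <<'E'
from h import *
import workcell;print([n for n in dir(workcell) if n[0]!='_'])
o=get_obs();print(o["position"],o["ee_rot"],o["joint_pos"])
c=camera("wrist");E=np.array(c["extrinsics"]);print(c["fx"],c["cx"],c["cy"],"cam",-E[:3,:3].T@E[:3,3],E[:3,:3])
cv2.imwrite("pics/w1.png",c["frame"][:,:,::-1])
for n,p in dict(white=(.454,-.172,.098),vial=(.4525,-.057,.046),caps=(.547,-.101,.034)).items():print(n,proj(c,p))
E
```

```text
clock: 1.4
position: [0.4531, -0.1736, 0.2501]
ee_rot: [1.0, -0.0, -0.0, 0.0]
ft_force: [0.3, -0.6, 0.2]
grip_width: 1.001
grasp_force: 0.0
['MotionError', 'camera', 'get_obs', 'hand_in', 'tip_reach']
[ 0.45310402 -0.173629    0.2500701 ] [ 9.99999947e-01 -1.52108085e-04 -2.27254265e-04  1.77089413e-04] [ 0.64075541  0.02797471 -0.37371214  1.75465064  0.01091193  1.36125434
 -1.30619778]
334.0965999689931 320.5468390605692 196.52217040313027 cam [ 0.5384658  -0.17410796  0.40333221] [[ 7.77152695e-04 -9.99999697e-01 -3.58061560e-05]
 [-9.44836317e-01 -7.46010337e-04  3.27542025e-01]
 [-3.27541952e-01 -2.20719211e-04 -9.44836611e-01]]
white [318.26143317 175.17121572]
vial [213.52515552 163.7246508 ]
caps [250.00319617  71.92643752]
```

View pics/w1.png

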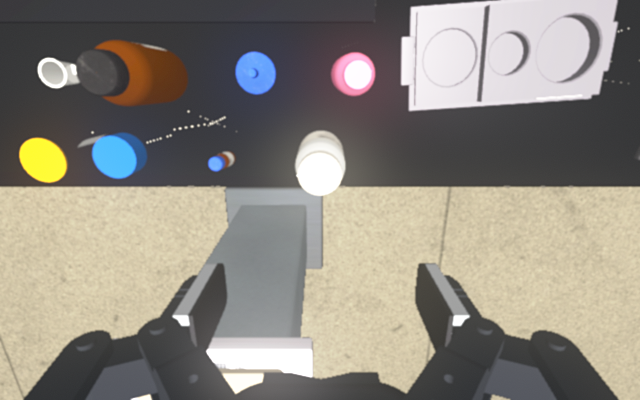

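The wrist view confirms the white cap at (320,173), within 2 px of prediction. The vial cap is at (216,163), the capsule at (255,73) and the metals tray at the upper right, with its seat at (449,57), middle well at (508,54) and large well at (567,48). I'll measure these next.

Run:
```python
from h import *
c=camera("wrist");g=cv2.cvtColor(c["frame"],cv2.COLOR_RGB2GRAY)
for n,roi,lo,hi,z in(("white",(295,145,350,200),(0,0,248),(180,255,255),.098),("vialcap",(205,150,240,175),(100,120,80),(125,255,255),.046),("caps",(230,45,285,100),(100,120,80),(125,255,255),.012)):
    k=blobs(c,lo,hi,roi)[0];print(n,cen(k),np.round(ray(c,cen(k),z),4),cv2.contourArea(k))
e=cv2.Canny(cv2.resize(g[0:120,400:630],None,fx=3,fy=3,interpolation=2),30,80)
e=cv2.dilate(e,np.ones((3,3)));P={}
cs,_=cv2.findContours(e,cv2.RETR_LIST,cv2.CHAIN_APPROX_NONE)
for k in cs:
    if len(k)<60: continue
    (x,y),(a,b),t=cv2.fitEllipse(k);u=np.array([x/3+400,y/3])
    if min(a,b)>60 and max(a,b)<260 and min(a,b)/max(a,b)>.6: print("ell",np.round(u,1),np.round([a/3,b/3],1),np.round(ray(c,u,.02)[:2],4),np.round(ray(c,u,.008)[:2],4))
# tray front/side edges
k=max(blobs(c,(0,0,130),(180,60,255),(395,0,640,120),1000),key=cv2.contourArea)
q=cv2.approxPolyDP(k,4,True)[:,0];print(q.tolist());
for p in q: print(p,np.round(ray(c,p,.0)[:2],4),np.round(ray(c,p,.02)[:2],4))
```

```text
white [319.11712668 173.58327436] [ 0.4555 -0.1731  0.098 ] 1413.0
vialcap [215.1462766 163.2464539] [ 0.453  -0.0591  0.046 ] 188.0
caps [254.86949173  72.50223349] [ 0.5469 -0.1023  0.012 ] 1380.5
ell [500.5  54.1] [42.4 54. ] [ 0.565  -0.3648] [ 0.5658 -0.3707]
ell [507.5  52.6] [38.3 46.8] [ 0.5664 -0.372 ] [ 0.5673 -0.3781]
ell [448.4  58.2] [49.2 59.1] [ 0.561  -0.3102] [ 0.5617 -0.3145]
ell [448.8  57.5] [52.2 60.7] [ 0.5616 -0.3106] [ 0.5624 -0.3148]
ell [449.4  57.3] [54.6 62.8] [ 0.5618 -0.3111] [ 0.5626 -0.3154]
ell [556.8  49.5] [63.4 84.1] [ 0.5694 -0.4233] [ 0.5704 -0.4311]
ell [566.9  48. ] [56.3 74.5] [ 0.5709 -0.4336] [ 0.5719 -0.4417]
[[410, 7], [409, 35], [401, 37], [400, 59], [408, 110], [589, 98], [599, 92], [617, 31], [617, 0], [490, 0]]
[410   7] [ 0.6127 -0.27  ] [ 0.6091 -0.2652]
[409  35] [ 0.5856 -0.2712] [ 0.5833 -0.2664]
[401  37] [ 0.5837 -0.2626] [ 0.5814 -0.2583]
[400  59] [ 0.5613 -0.2633] [ 0.5602 -0.2589]
[408 110] [ 0.5059 -0.277 ] [ 0.5075 -0.2719]
[589  98] [ 0.5194 -0.4856] [ 0.5204 -0.4702]
[599  92] [ 0.5261 -0.4954] [ 0.5267 -0.4795]
[617  31] [ 0.5896 -0.4977] [ 0.587  -0.4817]
[617   0] [ 0.6193 -0.4891] [ 0.6153 -0.4735]
[490   0] [ 0.6193 -0.3543] [ 0.6153 -0.3454]
```

```bash
python3 -m inch '[{"slide":[0.002,0.001,-0.03],"yaw":0},{"slide":[0.002,0.001,-0.06],"yaw":0},{"slide":[0.002,0.001,-0.09],"yaw":0},{"slide":[0.002,0.001,-0.11],"yaw":0},{"slide":[0.002,0.001,-0.13],"yaw":0},{"slide":[0.002,0.001,-0.15],"yaw":0},{"slide":[0.002,0.001,-0.165],"yaw":0},{"slide":[0.002,0.001,-0.18],"yaw":0},{"slide":[0.002,0.001,-0.19],"yaw":0},{"slide":[0.002,0.001,-0.197],"yaw":0},{"slide":[0.002,0.001,-0.20],"yaw":0},{"slide":[0.002,0.001,-0.20],"yaw":0},{"slide":[0.002,0.001,-0.20],"yaw":0}]' 0 40 && python3 -m inch '[{"slide":[0,0,0],"yaw":0},{"slide":[0,0,0],"yaw":0},{"slide":[0,0,0],"yaw":0},{"slide":[0,0,0],"yaw":0},{"slide":[0,0,0],"yaw":0},{"slide":[0,0,0],"yaw":0},{"slide":[0,0,0],"yaw":0},{"slide":[0,0,0],"yaw":0}]' 255 40
```

```text
clock: 2.58
position: [0.456, -0.1719, 0.0508]
ee_rot: [1.0, 0.0, 0.0, 0.0]
ft_force: [-0.3, 0.5, -0.1]
grip_width: 1.002
grasp_force: 0.0
clock: 3.25
position: [0.4563, -0.1717, 0.0512]
ee_rot: [1.0, 0.0, 0.001, 0.0]
ft_force: [-0.9, -0.1, 6.4]
grip_width: 0.559
grasp_force: 40.0
```

```bash
python3 -m inch '[{"slide":[0,0,0.008],"yaw":0},{"slide":[0,0,0.025],"yaw":0},{"slide":[0,0,0.05],"yaw":0},{"slide":[0,0,0.08],"yaw":0},{"slide":[0,-0.005,0.105],"yaw":0},{"slide":[0.005,-0.015,0.12],"yaw":0},{"slide":[0.015,-0.035,0.13],"yaw":0},{"slide":[0.027,-0.062,0.13],"yaw":0},{"slide":[0.04,-0.092,0.13],"yaw":0},{"slide":[0.053,-0.122,0.13],"yaw":0},{"slide":[0.066,-0.152,0.13],"yaw":0},{"slide":[0.079,-0.182,0.13],"yaw":0},{"slide":[0.09,-0.208,0.13],"yaw":0},{"slide":[0.1,-0.231,0.13],"yaw":0},{"slide":[0.108,-0.25,0.13],"yaw":0},{"slide":[0.113,-0.262,0.13],"yaw":0},{"slide":[0.115,-0.266,0.13],"yaw":0},{"slide":[0.115,-0.266,0.13],"yaw":0},{"slide":[0.115,-0.266,0.13],"yaw":0},{"slide":[0.115,-0.266,0.13],"yaw":0}]'
python3 - <<'E'
from h import *
a=camera("wrist")["frame"][:,:,::-1];b=camera("scene")["frame"][100:260,320:480,::-1]
cv2.imwrite("pics/w2.png",np.hstack([cv2.resize(a,(480,300)),cv2.resize(b,(300,300))]))
E
```

```text
clock: 4.92
position: [0.5707, -0.4364, 0.1806]
ee_rot: [1.0, 0.001, 0.0, -0.0]
ft_force: [-0.7, 0.2, -1.4]
grip_width: 0.557
grasp_force: 41.5
```

View pics/w2.png

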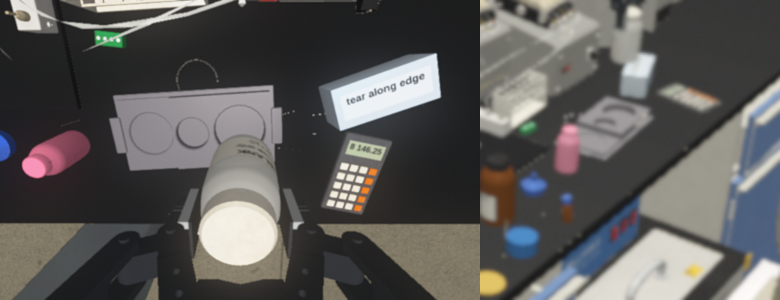

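The wrist view (left) shows the bottle upright in the grip, with its base just below the large well at (240,125). I'll lower it.

```bash
python3 -m inch '[{"slide":[0.0005,-0.001,-0.02],"yaw":0},{"slide":[0.0005,-0.001,-0.045],"yaw":0},{"slide":[0.0005,-0.001,-0.07],"yaw":0},{"slide":[0.0005,-0.001,-0.09],"yaw":0},{"slide":[0.0005,-0.001,-0.103],"yaw":0},{"slide":[0.0005,-0.001,-0.112],"yaw":0},{"slide":[0.0005,-0.001,-0.117],"yaw":0},{"slide":[0.0005,-0.001,-0.12],"yaw":0},{"slide":[0.0005,-0.001,-0.122],"yaw":0},{"slide":[0.0005,-0.001,-0.123],"yaw":0},{"slide":[0.0005,-0.001,-0.123],"yaw":0},{"slide":[0.0005,-0.001,-0.123],"yaw":0}]'; python3 -m inch '[{"slide":[0,0,-0.001],"yaw":0},{"slide":[0,0,-0.002],"yaw":0},{"slide":[0,0,-0.002],"yaw":0},{"slide":[0,0,-0.002],"yaw":0}]'
```

```text
clock: 6.02
position: [0.5714, -0.4389, 0.058]
ee_rot: [1.0, 0.0, 0.0, 0.0]
ft_force: [0.5, -0.5, -0.6]
grip_width: 0.555
grasp_force: 41.5
clock: 6.35
position: [0.5713, -0.4388, 0.0556]
ee_rot: [1.0, 0.0, 0.0, 0.0]
ft_force: [0.2, 0.3, 0.8]
grip_width: 0.556
grasp_force: 41.8
```

```bash
python3 -m inch '[{"slide":[0,0,-0.001],"yaw":0},{"slide":[0,0,-0.001],"yaw":0},{"slide":[0,0,-0.001],"yaw":0}]';  python3 -m inch '[{"slide":[0,0,-0.001],"yaw":0},{"slide":[0,0,-0.001],"yaw":0},{"slide":[0,0,-0.001],"yaw":0}]'
```

```text
clock: 6.6
position: [0.5719, -0.4389, 0.0554]
ee_rot: [1.0, 0.0, 0.001, 0.0]
ft_force: [1.0, 0.6, 6.0]
grip_width: 0.559
grasp_force: 42.6
clock: 6.85
position: [0.5721, -0.4389, 0.0553]
ee_rot: [1.0, 0.0, 0.001, 0.001]
ft_force: [-1.3, 2.4, 11.7]
grip_width: 0.562
grasp_force: 43.6
```

```bash
python3 -m inch '[{"slide":[0,0,0],"yaw":0},{"slide":[0,0,0],"yaw":0},{"slide":[0,0,0],"yaw":0},{"slide":[0,0,0.005],"yaw":0},{"slide":[0,0,0.02],"yaw":0},{"slide":[0,0,0.045],"yaw":0},{"slide":[0,0,0.075],"yaw":0},{"slide":[0,0,0.11],"yaw":0},{"slide":[0,0,0.145],"yaw":0}]' 60 && python3 -m inch '[{"slide":[0,0.02,0.01],"yaw":0.12},{"slide":[0,0.05,0.01],"yaw":0.24},{"slide":[-0.005,0.08,0.01],"yaw":0.36},{"slide":[-0.01,0.12,0.01],"yaw":0.48},{"slide":[-0.01,0.16,0.01],"yaw":0.6},{"slide":[-0.01,0.2,0.01],"yaw":0.72},{"slide":[-0.01,0.24,0.01],"yaw":0.84},{"slide":[-0.015,0.28,0.01],"yaw":0.96},{"slide":[-0.015,0.32,0.01],"yaw":1.08},{"slide":[-0.02,0.36,0.01],"yaw":1.2},{"slide":[-0.02,0.4,0.01],"yaw":1.32},{"slide":[-0.02,0.44,0.01],"yaw":1.44},{"slide":[-0.025,0.48,0.01],"yaw":1.571},{"slide":[-0.025,0.515,0.01],"yaw":1.571},{"slide":[-0.025,0.535,0.01],"yaw":1.571},{"slide":[-0.025,0.546,0.01],"yaw":1.571},{"slide":[-0.025,0.546,0.01],"yaw":1.571},{"slide":[-0.025,0.546,0.01],"yaw":1.571}]'
python3 - <<'E'
from h import *
c=camera("wrist");a=c["frame"][:,:,::-1];b=camera("scene")["frame"][130:240,300:465,::-1]
cv2.imwrite("pics/w3.png",np.hstack([cv2.resize(a,(480,300)),cv2.resize(b,(320,213)) if 0 else cv2.resize(b,(320,300))]))
np.save("w3.npy",c["frame"]);print(proj(c,(.5465,.1078,.032)),get_obs()["joint_pos"])
E
```

```text
clock: 7.6
position: [0.5709, -0.4385, 0.201]
ee_rot: [1.0, 0.0, 0.0, 0.0]
ft_force: [-0.0, 0.2, 0.0]
grip_width: 0.762
grasp_force: 0.0
clock: 9.1
position: [0.5464, 0.1063, 0.2087]
ee_rot: [0.707, 0.707, -0.0, 0.0]
ft_force: [0.3, 0.1, -0.5]
grip_width: 0.764
grasp_force: 0.0
[319.54949616 166.81241606] [ 0.36505001  0.26966077 -0.74816009  1.63068388  0.18938649  1.31568735
 -0.41513136]
```

View pics/w3.png

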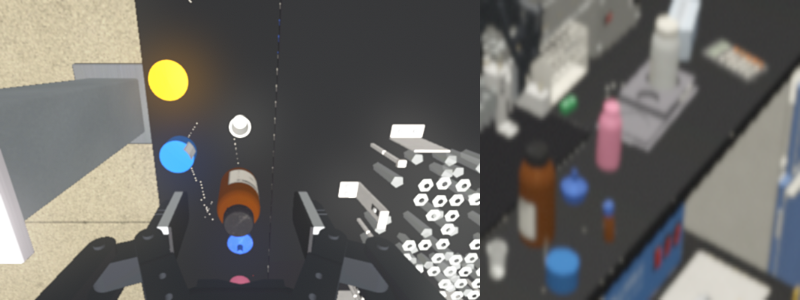

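```bash
python3 -m inch '[{"slide":[0,0.0005,-0.03],"yaw":0},{"slide":[0,0.0005,-0.06],"yaw":0},{"slide":[0,0.0005,-0.09],"yaw":0},{"slide":[0,0.0005,-0.115],"yaw":0},{"slide":[0,0.0005,-0.135],"yaw":0},{"slide":[0,0.0005,-0.15],"yaw":0},{"slide":[0,0.0005,-0.16],"yaw":0},{"slide":[0,0.0005,-0.17],"yaw":0},{"slide":[0,0.0005,-0.177],"yaw":0},{"slide":[0,0.0005,-0.182],"yaw":0},{"slide":[0,0.0005,-0.184],"yaw":0},{"slide":[0,0.0005,-0.184],"yaw":0},{"slide":[0,0.0005,-0.184],"yaw":0}]' 120 20 && python3 -m inch '[{"slide":[0,0,0],"yaw":0},{"slide":[0,0,0],"yaw":0},{"slide":[0,0,0],"yaw":0},{"slide":[0,0,0],"yaw":0},{"slide":[0,0,0],"yaw":0},{"slide":[0,0,0],"yaw":0},{"slide":[0,0,0],"yaw":0},{"slide":[0,0,0],"yaw":0}]' 255 20
python3 - <<'E'
from h import *
c=camera("wrist");a=c["frame"][:,:,::-1];b=camera("scene")["frame"][130:260,280:410,::-1]
cv2.imwrite("pics/w4.png",np.hstack([cv2.resize(a,(480,300)),cv2.resize(b,(300,300))]))
E
```

```text
clock: 10.28
position: [0.5465, 0.1079, 0.0248]
ee_rot: [0.707, 0.707, 0.0, 0.0]
ft_force: [0.3, 0.4, -0.3]
grip_width: 0.529
grasp_force: 0.0
clock: 10.95
position: [0.5461, 0.1079, 0.0243]
ee_rot: [0.707, 0.707, 0.0, 0.0]
ft_force: [-0.4, 0.1, -0.1]
grip_width: -0.0
grasp_force: 0.0
```

View pics/w4.png

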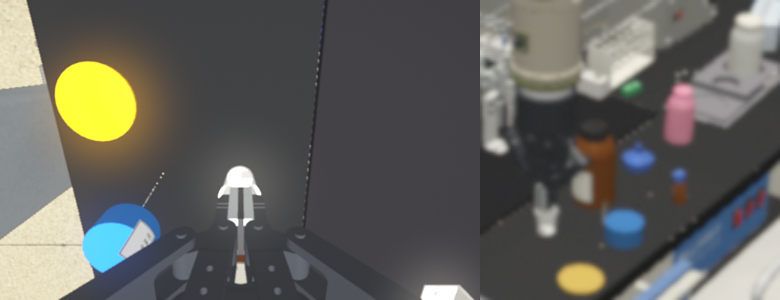

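Run:
```python
from h import *
c=camera("wrist");a=c["frame"][200:330,250:390,::-1];b=camera("scene")["frame"][180:260,285:365,::-1]
cv2.imwrite("pics/w5.png",np.hstack([cv2.resize(a,(431,400)),cv2.resize(b,(360,400))]))
for p in((.5465,.107,.032),(.5465,.107,0),(.546,.1079,.0133),(.5465,.122,.016)):print(p,proj(c,p))
```

```text
(0.5465, 0.107, 0.032) [319.61121499 262.41244983]
(0.5465, 0.107, 0) [319.71451971 234.33042917]
(0.546, 0.1079, 0.0133) [318.76346413 243.39673063]
(0.5465, 0.122, 0.016) [319.7015953  221.63809871]
```

View pics/w5.png

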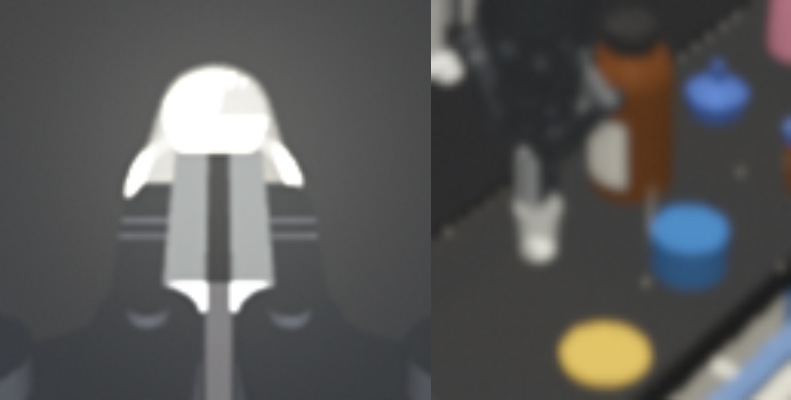

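```bash
python3 - <<'E'
from h import *
print(tip_reach, tip_reach() if callable(tip_reach) else '');o=get_obs();print(o["position"],o["grip_width"],o["ft_force"],o["joint_pos"])
E
python3 -m inch '[{"slide":[0,0,0],"yaw":0},{"slide":[0,0,0],"yaw":0},{"slide":[0,0,0],"yaw":0},{"slide":[0,0,0],"yaw":0},{"slide":[0,0,0],"yaw":0}]' 130 20
python3 - <<'E'
from h import *
c=camera("wrist");a=c["frame"][130:400,160:480,::-1];b=camera("scene")["frame"][180:260,285:365,::-1]
cv2.imwrite("pics/w6.png",np.hstack([cv2.resize(a,(474,400)),cv2.resize(b,(320,400))]))
E
```

```text
0.011 
[0.54609172 0.10786739 0.02424261] 0.002771464432044665 [ 0.23537376 -0.05049201 -0.21378562] [ 0.29054924  0.4712227  -0.68270661  1.81415613  0.35197603  0.98048355
 -0.53705559]
clock: 11.57
position: [0.5461, 0.1078, 0.0242]
ee_rot: [0.707, 0.707, 0.0, 0.0]
ft_force: [-1.4, -0.2, 0.2]
grip_width: 0.488
grasp_force: 0.0
```

View pics/w6.png

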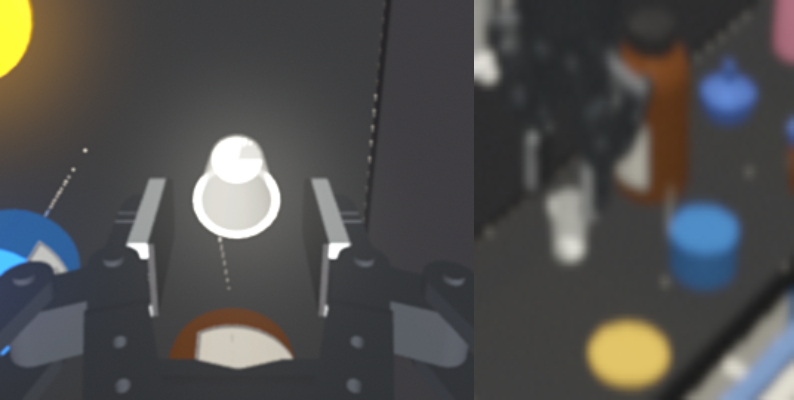

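Run:
```python
from h import *
c=camera("wrist")
def rayy(uv,y):
    E=np.array(c["extrinsics"]);R,t=E[:3,:3],E[:3,3];d=R.T@np.array([(uv[0]-c["cx"])/c["fx"],(uv[1]-c["cy"])/c["fy"],1]);o=-R.T@t
    return o+d*(y-o[1])/d[1]
for cr in((157,180),(318,180),(157,245)):
    uv=(160+cr[0]*.675,130+cr[1]*.675);print(uv,rayy(uv,.119))
k=blobs(c,(0,0,200),(180,60,255),(280,210,360,300),50)
for q in k[:2]:print(cv2.fitEllipse(q))
for z in(.0,.032):print(proj(c,(.5465,.107,z)))
```

```text
(265.975, 251.5) [0.522282   0.119      0.04304719]
(374.65, 251.5) [0.57141716 0.119      0.04289866]
(265.975, 295.375) [0.52729447 0.119      0.07569754]
((319.2176513671875, 258.6435546875), (55.67271423339844, 67.50634002685547), 0.22255295515060425)
[319.69789322 234.31924214]
[319.59346707 262.39761109]
```

The fingers closed just above the cup. It stands untouched, rim at (319,265). In the image the tips are at z≈0.043, about 27 mm higher than nominal. I'll go lower in steps and watch the force.

```bash
python3 -m inch '[{"slide":[0,-0.001,-0.006],"yaw":0},{"slide":[0,-0.002,-0.012],"yaw":0},{"slide":[0,-0.002,-0.012],"yaw":0}]' 130 20;python3 -m inch '[{"slide":[0,0,-0.004],"yaw":0},{"slide":[0,0,-0.006],"yaw":0},{"slide":[0,0,-0.006],"yaw":0}]'
python3 - <<'E'
from h import *
c=camera("wrist");a=c["frame"][130:400,160:480,::-1];b=camera("scene")["frame"][180:260,285:365,::-1]
cv2.imwrite("pics/w7.png",np.hstack([cv2.resize(a,(474,400)),cv2.resize(b,(320,400))]))
print(proj(c,(.5465,.1055,.032)))
E
```

```text
clock: 11.97
position: [0.5452, 0.1052, 0.0107]
ee_rot: [0.707, 0.707, -0.001, -0.001]
ft_force: [-0.0, 0.7, 0.3]
grip_width: 0.49
grasp_force: 0.0
clock: 12.22
position: [0.5457, 0.1058, 0.0057]
ee_rot: [0.707, 0.707, -0.0, -0.0]
ft_force: [-0.1, 0.3, -1.1]
grip_width: 0.488
grasp_force: 0.0
[320.23455532 282.97236618]
```

View pics/w7.png

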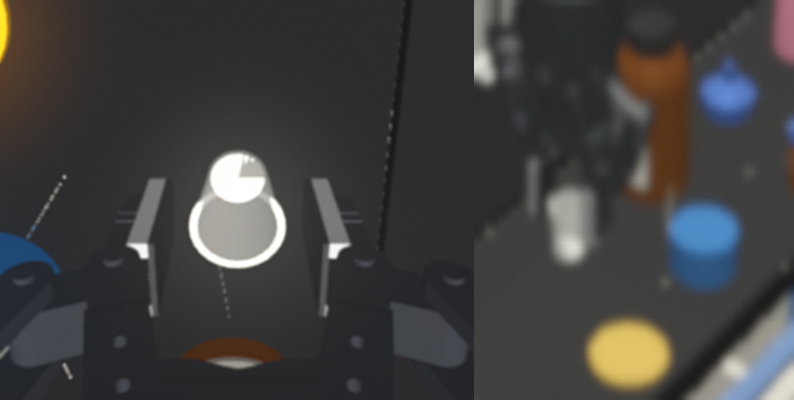

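Tips are now at about z=0.0245 with no contact. The cup rim is centred between the pads at (237,227) in the crop. I'll go 8 mm further down and close.

```bash
python3 -m inch '[{"slide":[0,0,-0.004],"yaw":0},{"slide":[0,0,-0.007],"yaw":0},{"slide":[0,0,-0.007],"yaw":0}]'; python3 -m inch '[{"slide":[0,0,0],"yaw":0},{"slide":[0,0,0],"yaw":0},{"slide":[0,0,0],"yaw":0},{"slide":[0,0,0],"yaw":0},{"slide":[0,0,0],"yaw":0},{"slide":[0,0,0],"yaw":0}]' 255 20
```

```text
clock: 12.57
position: [0.5457, 0.1057, -0.0014]
ee_rot: [0.707, 0.707, -0.0, -0.0]
ft_force: [0.8, -0.4, 0.3]
grip_width: 0.489
grasp_force: 0.0
clock: 13.07
position: [0.5461, 0.1059, -0.0007]
ee_rot: [0.707, 0.707, 0.0, 0.0]
ft_force: [0.2, 0.0, 0.0]
grip_width: 0.309
grasp_force: 19.7
```

```bash
python3 -m inch '[{"slide":[0,0,0.005],"yaw":0},{"slide":[0,0,0.02],"yaw":0},{"slide":[0,0,0.045],"yaw":0},{"slide":[0,0,0.075],"yaw":0},{"slide":[0,0,0.105],"yaw":0},{"slide":[0,0,0.13],"yaw":0},{"slide":[0,0,0.145],"yaw":0},{"slide":[0,0,0.15],"yaw":0}]' && python3 -m inch '[{"slide":[0.001,-0.01,0],"yaw":0},{"slide":[0.002,-0.03,0],"yaw":0},{"slide":[0.003,-0.06,0],"yaw":0.01},{"slide":[0.004,-0.095,0],"yaw":0.02},{"slide":[0.006,-0.13,0],"yaw":0.03},{"slide":[0.008,-0.165,0],"yaw":0.04},{"slide":[0.009,-0.2,0],"yaw":0.05},{"slide":[0.01,-0.235,0],"yaw":0.06},{"slide":[0.012,-0.27,0],"yaw":0.07},{"slide":[0.013,-0.305,0],"yaw":0.07},{"slide":[0.014,-0.34,0],"yaw":0.07},{"slide":[0.016,-0.375,0],"yaw":0.07},{"slide":[0.018,-0.405,0],"yaw":0.07},{"slide":[0.019,-0.43,0],"yaw":0.07},{"slide":[0.02,-0.452,0],"yaw":0.07},{"slide":[0.02,-0.467,0],"yaw":0.07},{"slide":[0.02,-0.475,0],"yaw":0.07},{"slide":[0.02,-0.475,0],"yaw":0.07},{"slide":[0.02,-0.475,0],"yaw":0.07},{"slide":[0.02,-0.475,0],"yaw":0.07}]'
python3 - <<'E'
from h import *
c=camera("wrist");t=camera("top");cv2.imwrite("pics/w8.png",np.hstack([cv2.resize(c["frame"],(480,300)),cv2.resize(t["frame"][160:260,390:496],(318,300))])[:,:,::-1])
print(proj(c,(.5665,-.3722,.02)),proj(c,(.5625,-.315,.008)))
E
```

```text
clock: 13.73
position: [0.5474, 0.1064, 0.1525]
ee_rot: [0.707, 0.708, 0.002, 0.001]
ft_force: [0.6, -0.5, -0.3]
grip_width: 0.313
grasp_force: 19.7
clock: 15.4
position: [0.5666, -0.3672, 0.1492]
ee_rot: [0.681, 0.732, 0.0, -0.0]
ft_force: [-0.3, 0.2, -0.7]
grip_width: 0.313
grasp_force: 19.7
[318.95446216 187.14692191] [319.19099934 119.65636764]
```

View pics/w8.png

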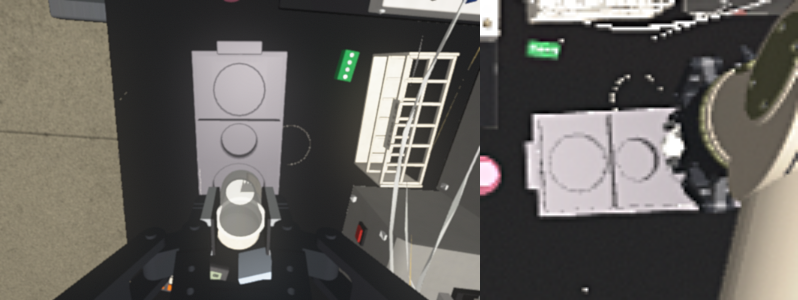

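The middle well is at (239,140) and the seat at (239,90), both where predicted, with the cup upright in the fingers. I'll lower it.

```bash
python3 -m inch '[{"slide":[0,0,-0.02],"yaw":0},{"slide":[0,0,-0.045],"yaw":0},{"slide":[0,0,-0.07],"yaw":0},{"slide":[0,0,-0.09],"yaw":0},{"slide":[0,0,-0.107],"yaw":0},{"slide":[0,0,-0.12],"yaw":0},{"slide":[0,0,-0.129],"yaw":0},{"slide":[0,0,-0.135],"yaw":0},{"slide":[0,0,-0.138],"yaw":0},{"slide":[0,0,-0.139],"yaw":0},{"slide":[0,0,-0.139],"yaw":0}]'; python3 -m inch '[{"slide":[0,0,-0.001],"yaw":0},{"slide":[0,0,-0.002],"yaw":0},{"slide":[0,0,-0.002],"yaw":0},{"slide":[0,0,-0.002],"yaw":0}]'
```

```text
clock: 16.42
position: [0.5664, -0.3693, 0.0108]
ee_rot: [0.682, 0.732, 0.0, 0.0]
ft_force: [-1.1, 0.7, 0.8]
grip_width: 0.312
grasp_force: 19.7
clock: 16.75
position: [0.5666, -0.3694, 0.0089]
ee_rot: [0.682, 0.732, 0.0, 0.001]
ft_force: [0.2, 0.7, 3.3]
grip_width: 0.309
grasp_force: 21.3
```

```bash
python3 -m inch '[{"slide":[0,0,-0.001],"yaw":0},{"slide":[0,0,-0.001],"yaw":0},{"slide":[0,0,-0.001],"yaw":0}]'
```

```text
clock: 17.0
position: [0.5667, -0.3695, 0.0087]
ee_rot: [0.682, 0.732, 0.0, 0.001]
ft_force: [-2.3, 0.8, 10.5]
grip_width: 0.307
grasp_force: 25.8
```

```bash
python3 -m inch '[{"slide":[0,0,0],"yaw":0},{"slide":[0,0,0],"yaw":0},{"slide":[0,0,0],"yaw":0},{"slide":[0,0,0.006],"yaw":0},{"slide":[0,0,0.02],"yaw":0},{"slide":[0,0,0.045],"yaw":0},{"slide":[0,0,0.08],"yaw":0},{"slide":[0,0,0.115],"yaw":0},{"slide":[0,0,0.14],"yaw":0}]' 130 && python3 -m inch '[{"slide":[0,0.015,0],"yaw":-0.12},{"slide":[0,0.035,0],"yaw":-0.24},{"slide":[-0.002,0.06,0],"yaw":-0.36},{"slide":[-0.004,0.085,0],"yaw":-0.48},{"slide":[-0.006,0.11,0],"yaw":-0.6},{"slide":[-0.008,0.135,0],"yaw":-0.72},{"slide":[-0.01,0.16,0],"yaw":-0.84},{"slide":[-0.012,0.185,0],"yaw":-0.96},{"slide":[-0.014,0.21,0],"yaw":-1.08},{"slide":[-0.016,0.23,0],"yaw":-1.2},{"slide":[-0.018,0.245,0],"yaw":-1.32},{"slide":[-0.02,0.258,0],"yaw":-1.44},{"slide":[-0.02,0.266,0],"yaw":-1.56},{"slide":[-0.02,0.268,0],"yaw":-1.641},{"slide":[-0.02,0.268,0],"yaw":-1.641},{"slide":[-0.02,0.268,0],"yaw":-1.641}]' 60
python3 - <<'E'
from h import *
c=camera("wrist");s=camera("scene");cv2.imwrite("pics/w9.png",np.hstack([cv2.resize(c["frame"],(480,300)),cv2.resize(s["frame"][125:225,340:440],(300,300))])[:,:,::-1])
k=blobs(c,(100,120,80),(125,255,255),(220,100,420,260),200)[0];print(cv2.boundingRect(k),np.round(ray(c,cen(k),.012),4));print(proj(c,(.5469,-.1016,.034)))
E
```

```text
clock: 17.75
position: [0.567, -0.3692, 0.1519]
ee_rot: [0.681, 0.732, 0.001, 0.002]
ft_force: [1.2, -0.8, 0.2]
grip_width: 0.488
grasp_force: 0.0
clock: 19.08
position: [0.5463, -0.101, 0.1481]
ee_rot: [1.0, 0.002, 0.0, 0.0]
ft_force: [0.1, -0.8, -0.2]
grip_width: 0.764
grasp_force: 0.0
(297, 156, 50, 49) [ 0.5469 -0.1026  0.012 ]
[320.57687717 187.76149873]
```

View pics/w9.png

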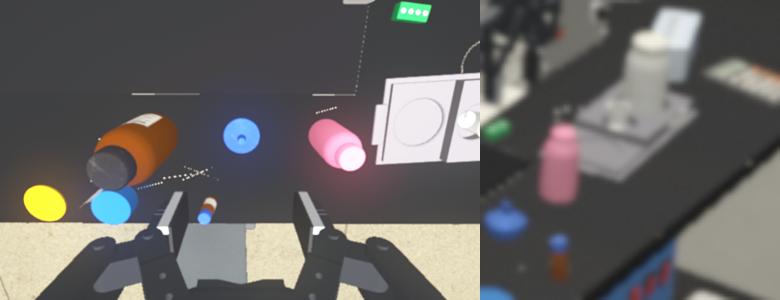

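Both placed items stand in their wells (right crop: white bottle (650,75), cup (618,112)). The capsule is at (241,135) in the wrist view. I'll descend round it with the fingers part open and feel for the bench.

```bash
python3 -m inch '[{"slide":[0.0005,-0.0015,-0.03],"yaw":0},{"slide":[0.0005,-0.0015,-0.06],"yaw":0},{"slide":[0.0005,-0.0015,-0.085],"yaw":0},{"slide":[0.0005,-0.0015,-0.105],"yaw":0},{"slide":[0.0005,-0.0015,-0.12],"yaw":0},{"slide":[0.0005,-0.0015,-0.133],"yaw":0},{"slide":[0.0005,-0.0015,-0.143],"yaw":0},{"slide":[0.0005,-0.0015,-0.15],"yaw":0},{"slide":[0.0005,-0.0015,-0.154],"yaw":0},{"slide":[0.0005,-0.0015,-0.156],"yaw":0},{"slide":[0.0005,-0.0015,-0.157],"yaw":0},{"slide":[0.0005,-0.0015,-0.157],"yaw":0},{"slide":[0.0005,-0.0015,-0.157],"yaw":0}]' 102
python3 - <<'E'
from h import *
c=camera("wrist");cv2.imwrite("pics/w10.png",c["frame"][:,:,::-1])
E
python3 -m inch '[{"slide":[0,0,-0.001],"yaw":0},{"slide":[0,0,-0.002],"yaw":0},{"slide":[0,0,-0.003],"yaw":0},{"slide":[0,0,-0.003],"yaw":0}]'
```

```text
clock: 20.27
position: [0.547, -0.1027, -0.0092]
ee_rot: [1.0, 0.0, 0.0, 0.0]
ft_force: [0.0, -1.0, -0.1]
grip_width: 0.598
grasp_force: 0.0
clock: 20.65
position: [0.5464, -0.1026, -0.013]
ee_rot: [1.0, 0.0, -0.0, 0.0]
ft_force: [-0.5, -0.3, 0.1]
grip_width: 0.602
grasp_force: 0.0
```

View pics/w10.png

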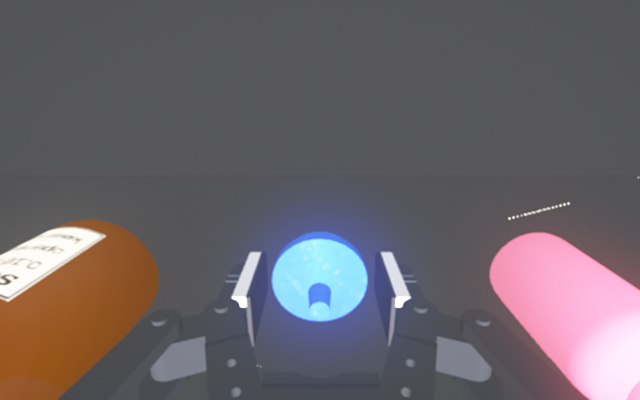

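The capsule is centred between the fingers at (320,277). That was my last picture, so from here I check with numbers only. I'll keep feeling downward.

```bash
for i in 1 2 3; do python3 -m inch '[{"slide":[0,0,-0.001],"yaw":0},{"slide":[0,0,-0.002],"yaw":0},{"slide":[0,0,-0.002],"yaw":0}]' | grep -E "position|ft_f"; done
```

```text
position: [0.5467, -0.1027, -0.0142]
ft_force: [-3.4, -0.2, 9.3]
position: [0.5467, -0.1027, -0.0144]
ft_force: [-13.8, 1.5, 32.6]
position: [0.5468, -0.1027, -0.0145]
ft_force: [-24.6, 2.6, 57.0]
```

```bash
python3 -m inch '[{"slide":[0,0,0.006],"yaw":0},{"slide":[0,0,0.011],"yaw":0},{"slide":[0,0,0.011],"yaw":0},{"slide":[0,0,0.011],"yaw":0}]'; python3 -m inch '[{"slide":[0,0,0],"yaw":0},{"slide":[0,0,0],"yaw":0},{"slide":[0,0,0],"yaw":0},{"slide":[0,0,0],"yaw":0},{"slide":[0,0,0],"yaw":0},{"slide":[0,0,0],"yaw":0}]' 255 25
python3 - <<'E'
from h import *
c=camera("wrist")
k=blobs(c,(100,120,80),(125,255,255),(220,100,420,360),200)[0];print(cv2.boundingRect(k),proj(c,(.5468,-.1027,.012)))
E
```

```text
clock: 21.73
position: [0.5467, -0.1027, -0.0078]
ee_rot: [1.0, 0.0, 0.0, 0.0]
ft_force: [-0.8, 0.3, -1.0]
grip_width: 0.596
grasp_force: 0.0
clock: 22.23
position: [0.5464, -0.1027, -0.008]
ee_rot: [1.0, 0.0, -0.0, -0.0]
ft_force: [-1.5, -0.7, 2.5]
grip_width: 0.476
grasp_force: 24.8
(274, 229, 102, 91) [319.42385057 276.02537445]
```

```bash
python3 -m inch '[{"slide":[0,0,0.003],"yaw":0},{"slide":[0,0,0.008],"yaw":0},{"slide":[0,0,0.018],"yaw":0},{"slide":[0,0,0.03],"yaw":0},{"slide":[0,0,0.03],"yaw":0},{"slide":[0,0,0.03],"yaw":0}]'
python3 - <<'E'
from h import *
c=camera("wrist")
k=blobs(c,(100,120,80),(125,255,255),(220,100,420,360),200)[0];print(cv2.boundingRect(k))
E
```

```text
clock: 22.78
position: [0.5475, -0.1029, 0.0236]
ee_rot: [1.0, 0.0, 0.001, 0.0]
ft_force: [0.5, -0.9, -1.5]
grip_width: 0.476
grasp_force: 25.3
(274, 229, 102, 91)
```

```bash
python3 -m inch '[{"slide":[0,0,0.01],"yaw":0},{"slide":[0,0,0.03],"yaw":0},{"slide":[0,0,0.055],"yaw":0},{"slide":[0,0,0.08],"yaw":0},{"slide":[0,0,0.103],"yaw":0.08},{"slide":[0,0,0.117],"yaw":0.18},{"slide":[0,0,0.122],"yaw":0.3},{"slide":[0,0,0.122],"yaw":0.42}]' && python3 -m inch '[{"slide":[0,-0.005,0],"yaw":0.12},{"slide":[0,-0.015,0],"yaw":0.24},{"slide":[0.001,-0.03,0],"yaw":0.36},{"slide":[0.002,-0.05,0],"yaw":0.48},{"slide":[0.003,-0.072,0],"yaw":0.6},{"slide":[0.004,-0.095,0],"yaw":0.72},{"slide":[0.006,-0.118,0],"yaw":0.84},{"slide":[0.008,-0.14,0],"yaw":0.95},{"slide":[0.01,-0.16,0],"yaw":1.05},{"slide":[0.012,-0.178,0],"yaw":1.13},{"slide":[0.014,-0.192,0],"yaw":1.18},{"slide":[0.015,-0.203,0],"yaw":1.21},{"slide":[0.015,-0.21,0],"yaw":1.222},{"slide":[0.015,-0.2118,0],"yaw":1.222},{"slide":[0.015,-0.2118,0],"yaw":1.222},{"slide":[0.015,-0.2118,0],"yaw":1.222},{"slide":[0.015,-0.2118,0],"yaw":1.222}]'
python3 - <<'E'
from h import *
c=camera("wrist")
k=blobs(c,(100,120,80),(125,255,255),(220,100,420,360),200)[0];print(cv2.boundingRect(k))
E
```

```text
clock: 23.5
position: [0.5474, -0.1027, 0.1465]
ee_rot: [0.977, 0.212, 0.001, 0.001]
ft_force: [-0.8, -0.1, -0.8]
grip_width: 0.476
grasp_force: 25.4
clock: 24.92
position: [0.5618, -0.3133, 0.1444]
ee_rot: [0.681, 0.732, 0.0, -0.0]
ft_force: [0.1, -0.9, 0.0]
grip_width: 0.474
grasp_force: 25.4
(275, 230, 92, 87)
```

```bash
python3 -m inch '[{"slide":[0.0005,-0.001,-0.02],"yaw":0},{"slide":[0.0005,-0.001,-0.045],"yaw":0},{"slide":[0.0005,-0.001,-0.07],"yaw":0},{"slide":[0.0005,-0.001,-0.092],"yaw":0},{"slide":[0.0005,-0.001,-0.11],"yaw":0},{"slide":[0.0005,-0.001,-0.124],"yaw":0},{"slide":[0.0005,-0.001,-0.134],"yaw":0},{"slide":[0.0005,-0.001,-0.14],"yaw":0},{"slide":[0.0005,-0.001,-0.143],"yaw":0},{"slide":[0.0005,-0.001,-0.144],"yaw":0},{"slide":[0.0005,-0.001,-0.144],"yaw":0},{"slide":[0.0005,-0.001,-0.144],"yaw":0}]'; python3 -m inch '[{"slide":[0,0,-0.001],"yaw":0},{"slide":[0,0,-0.002],"yaw":0},{"slide":[0,0,-0.002],"yaw":0},{"slide":[0,0,-0.002],"yaw":0}]'
```

```text
clock: 25.97
position: [0.5627, -0.3157, 0.0012]
ee_rot: [0.681, 0.732, 0.0, 0.001]
ft_force: [0.1, 0.1, -0.2]
grip_width: 0.48
grasp_force: 25.4
clock: 26.3
position: [0.5621, -0.3155, -0.0017]
ee_rot: [0.681, 0.732, 0.0, 0.0]
ft_force: [0.6, -0.5, -1.0]
grip_width: 0.472
grasp_force: 25.4
```

```bash
python3 -m inch '[{"slide":[0,0,-0.001],"yaw":0},{"slide":[0,0,-0.001],"yaw":0},{"slide":[0,0,-0.001],"yaw":0}]'; python3 -m inch '[{"slide":[0,0,-0.001],"yaw":0},{"slide":[0,0,-0.001],"yaw":0},{"slide":[0,0,-0.001],"yaw":0}]'
```

```text
clock: 26.55
position: [0.5621, -0.3154, -0.0028]
ee_rot: [0.681, 0.732, 0.0, -0.0]
ft_force: [0.5, -0.7, -1.2]
grip_width: 0.479
grasp_force: 25.4
clock: 26.8
position: [0.5622, -0.3155, -0.003]
ee_rot: [0.681, 0.732, -0.0, 0.0]
ft_force: [-2.7, 1.5, 7.5]
grip_width: 0.475
grasp_force: 25.9
```

```bash
python3 -m inch '[{"slide":[0,0,0],"yaw":0},{"slide":[0,0,0],"yaw":0},{"slide":[0,0,0],"yaw":0},{"slide":[0,0,0.005],"yaw":0},{"slide":[0,0,0.015],"yaw":0},{"slide":[0,0,0.035],"yaw":0},{"slide":[0,0,0.065],"yaw":0},{"slide":[0,0,0.1],"yaw":0},{"slide":[0,0,0.135],"yaw":0},{"slide":[0,0,0.17],"yaw":0}]' 98 && python3 -m inch '[{"slide":[0,0.02,0.01],"yaw":-0.12},{"slide":[0,0.045,0.02],"yaw":-0.24},{"slide":[-0.002,0.07,0.03],"yaw":-0.36},{"slide":[-0.004,0.095,0.035],"yaw":-0.48},{"slide":[-0.006,0.12,0.04],"yaw":-0.6},{"slide":[-0.008,0.15,0.04],"yaw":-0.72},{"slide":[-0.01,0.18,0.04],"yaw":-0.84},{"slide":[-0.012,0.21,0.04],"yaw":-0.96},{"slide":[-0.014,0.235,0.04],"yaw":-1.08},{"slide":[-0.016,0.26,0.04],"yaw":-1.2},{"slide":[-0.017,0.285,0.04],"yaw":-1.32},{"slide":[-0.018,0.305,0.04],"yaw":-1.44},{"slide":[-0.018,0.318,0.04],"yaw":-1.56},{"slide":[-0.018,0.323,0.04],"yaw":-1.642},{"slide":[-0.018,0.323,0.04],"yaw":-1.642},{"slide":[-0.018,0.323,0.04],"yaw":-1.642}]' 0
python3 - <<'E'
from h import *
c=camera("wrist");t=camera("top")
print("cap px pred",proj(c,(.5445,.0085,.115)))
p=proj(c,(.5445,.0085,.115)).astype(int)
im=cv2.cvtColor(c["frame"],cv2.COLOR_RGB2HSV)
k=blobs(c,(3,110,30),(22,255,255),(p[0]-80,p[1]-120,p[0]+80,p[1]+80),100)[0];x=cv2.boundingRect(k);print("brown",x)
for z in(.04,.078):print(ray(c,(x[0]+x[2]/2,x[1]+x[3]/2),z)[:2])
print(c["frame"][p[1]-20:p[1]+60:5,p[0]].tolist())
for n,lo,hi,roi,z in(("caps",(105,120,100),(125,255,255),(400,190,440,235),.017),("white",(0,0,225),(180,25,255),(455,200,480,225),.102),("vial",(105,120,100),(125,255,255),(332,240,348,256),.046),("beaker",(90,80,100),(112,255,255),(288,234,314,260),.035),("dish",(15,80,100),(35,255,255),(255,235,280,260),.015)):
    for k in blobs(t,lo,hi,roi,4)[:1]:print(n,np.round(ray(t,cen(k),z),4),cv2.contourArea(k))
E
```

```text
clock: 27.63
position: [0.562, -0.3152, 0.169]
ee_rot: [0.681, 0.732, 0.0, 0.0]
ft_force: [0.3, -1.0, -0.9]
grip_width: 0.62
grasp_force: 0.0
clock: 28.97
position: [0.5442, 0.0076, 0.207]
ee_rot: [1.0, 0.002, 0.0, 0.0]
ft_force: [-0.1, 0.4, -0.4]
grip_width: 1.0
grasp_force: 0.0
cap px pred [318.72294546 196.67173285]
brown (289, 144, 65, 65)
[0.53980252 0.00610476]
[0.55041984 0.00627706]
[[92, 90, 92], [91, 90, 91], [91, 90, 92], [93, 92, 94], [95, 95, 98], [93, 90, 96], [90, 89, 96], [91, 89, 97], [74, 74, 84], [69, 71, 83], [70, 71, 84], [70, 72, 85], [69, 71, 85], [70, 72, 87], [71, 74, 89], [73, 75, 90]]
caps [ 0.5632 -0.3151  0.017 ] 128.5
white [ 0.5702 -0.4372  0.102 ] 134.5
dish [0.4469 0.1644 0.015 ] 232.5
```

Run:
```python
from h import *
c=camera("wrist")
f=c["frame"].astype(int)
print("col319",[(r,f[r,319].tolist()) for r in range(140,226,4)])
print("row196",[(q,f[196,q].tolist()) for q in range(280,362,4)])
for x in(.54,.545,.55):print(x,[np.round(proj(c,(x+d,.0065,.115)),0).tolist() for d in(-.019,.019)],np.round(proj(c,(x,.0065-.019,.115)),0),np.round(proj(c,(x+.0285,.0065,.078)),0))
```

```text
col319 [(140, [203, 196, 183]), (144, [187, 182, 172]), (148, [124, 72, 40]), (152, [142, 77, 31]), (156, [166, 90, 32]), (160, [182, 96, 35]), (164, [181, 96, 36]), (168, [121, 74, 53]), (172, [67, 64, 66]), (176, [89, 89, 90]), (180, [91, 90, 92]), (184, [90, 89, 91]), (188, [91, 92, 94]), (192, [91, 91, 93]), (196, [100, 94, 95]), (200, [98, 94, 100]), (204, [94, 91, 98]), (208, [91, 89, 97]), (212, [93, 91, 99]), (216, [77, 77, 87]), (220, [96, 96, 100]), (224, [68, 71, 83])]
row196 [(280, [70, 71, 81]), (284, [70, 71, 81]), (288, [68, 69, 80]), (292, [152, 85, 52]), (296, [78, 76, 85]), (300, [98, 96, 101]), (304, [93, 92, 98]), (308, [93, 91, 97]), (312, [94, 94, 98]), (316, [99, 97, 101]), (320, [93, 92, 94]), (324, [90, 90, 93]), (328, [92, 92, 92]), (332, [92, 91, 93]), (336, [92, 91, 92]), (340, [80, 73, 74]), (344, [168, 92, 38]), (348, [135, 77, 46]), (352, [67, 67, 70]), (356, [68, 68, 71]), (360, [69, 68, 71])]
0.54 [[320.0, 225.0], [320.0, 179.0]] [344. 202.] [320. 156.]
0.545 [[320.0, 219.0], [320.0, 172.0]] [345. 196.] [320. 150.]
0.55 [[320.0, 213.0], [320.0, 166.0]] [345. 190.] [320. 145.]
```

```bash
python3 -m inch '[{"slide":[0.0015,0,-0.03],"yaw":0},{"slide":[0.0015,0,-0.055],"yaw":0},{"slide":[0.0015,0,-0.075],"yaw":0},{"slide":[0.0015,0,-0.09],"yaw":0},{"slide":[0.0015,0,-0.102],"yaw":0},{"slide":[0.0015,0,-0.112],"yaw":0},{"slide":[0.0015,0,-0.119],"yaw":0},{"slide":[0.0015,0,-0.123],"yaw":0},{"slide":[0.0015,0,-0.125],"yaw":0},{"slide":[0.0015,0,-0.125],"yaw":0},{"slide":[0.0015,0,-0.125],"yaw":0}]' 0 50 && python3 -m inch '[{"slide":[0,0,0],"yaw":0},{"slide":[0,0,0],"yaw":0},{"slide":[0,0,0],"yaw":0},{"slide":[0,0,0],"yaw":0},{"slide":[0,0,0],"yaw":0},{"slide":[0,0,0],"yaw":0},{"slide":[0,0,0],"yaw":0},{"slide":[0,0,0],"yaw":0},{"slide":[0,0,0],"yaw":0}]' 255 50
```

```text
clock: 30.03
position: [0.546, 0.0076, 0.0818]
ee_rot: [1.0, 0.0, 0.0, 0.0]
ft_force: [1.1, -0.2, 0.0]
grip_width: 1.0
grasp_force: 0.0
clock: 30.78
position: [0.5461, 0.0076, 0.0818]
ee_rot: [1.0, 0.0, 0.001, 0.0]
ft_force: [0.1, -0.3, 5.7]
grip_width: 0.445
grasp_force: 46.3
```

```bash
python3 -m inch '[{"slide":[0,0,0.005],"yaw":0},{"slide":[0,0,0.015],"yaw":0},{"slide":[0,0,0.035],"yaw":0},{"slide":[0,0,0.06],"yaw":0},{"slide":[0,0.003,0.08],"yaw":0},{"slide":[0,0.012,0.095],"yaw":0},{"slide":[-0.002,0.027,0.1],"yaw":0},{"slide":[-0.005,0.047,0.1],"yaw":0},{"slide":[-0.01,0.07,0.1],"yaw":0},{"slide":[-0.015,0.093,0.1],"yaw":0},{"slide":[-0.018,0.115,0.1],"yaw":0},{"slide":[-0.02,0.135,0.1],"yaw":0},{"slide":[-0.02,0.15,0.1],"yaw":0},{"slide":[-0.02,0.158,0.1],"yaw":0},{"slide":[-0.02,0.16,0.1],"yaw":0},{"slide":[-0.02,0.16,0.1],"yaw":0},{"slide":[-0.02,0.16,0.1],"yaw":0}]'
python3 - <<'E'
from h import *
c=camera("wrist");g=cv2.cvtColor(c["frame"],cv2.COLOR_RGB2GRAY);np.save("org.npy",c["frame"])
p=[proj(c,(.508+a,.349+b,.02)) for a in(-.054,.054) for b in(-.071,.071)];print(np.round(p,0).tolist())
p=np.array(p);x0,y0=np.maximum(p.min(0)-20,0).astype(int);x1,y1=np.minimum(p.max(0)+20,[640,400]).astype(int)
e=cv2.Canny(cv2.resize(g[y0:y1,x0:x1],None,fx=3,fy=3,interpolation=2),25,70);e=cv2.dilate(e,np.ones((3,3)))
cs,_=cv2.findContours(e,cv2.RETR_LIST,cv2.CHAIN_APPROX_NONE)
for k in cs:
    if len(k)<50: continue
    (x,y),(a,b),t=cv2.fitEllipse(k);u=np.array([x/3+x0,y/3+y0])
    if min(a,b)>40 and max(a,b)<400 and min(a,b)/max(a,b)>.5: print("ell",len(k),np.round(u,1),np.round([a/3,b/3],1),np.round(ray(c,u,.02)[:2],4),round(334*.001*72/ .36))
k=max(blobs(c,(0,0,110),(180,60,255),(x0,y0,x1,y1),500),key=cv2.contourArea)
for q in cv2.approxPolyDP(k,4,True)[:,0]: print(q,np.round(ray(c,q,.0)[:2],4),np.round(ray(c,q,.02)[:2],4))
E
```

```text
clock: 32.2
position: [0.5258, 0.1663, 0.1812]
ee_rot: [1.0, -0.0, -0.0, 0.0]
ft_force: [-0.9, -0.1, -2.6]
grip_width: 0.438
grasp_force: 44.9
[[213.0, 240.0], [77.0, 240.0], [201.0, 136.0], [49.0, 136.0]]
ell 294 [ 95.8 189.2] [28.5 35.1] [0.5097 0.3879] 67
ell 345 [ 93.4 190.1] [27.4 36.2] [0.5088 0.3904] 67
ell 1623 [158.5 187.5] [65.2 76. ] [0.5115 0.3256] 67
ell 1356 [201.1 139.8] [55.  65.4] [0.5586 0.2781] 67
ell 1530 [245.5 114.8] [100.6 125.9] [0.5816 0.2347] 67
[ 56 141] [0.554  0.4307] [0.5574 0.4148]
[ 57 169] [0.5251 0.4371] [0.5303 0.4209]
[ 80 235] [0.4502 0.431 ] [0.4598 0.4152]
[216 232] [0.4539 0.2806] [0.4633 0.2738]
[214 211] [0.4787 0.2802] [0.4866 0.2734]
[222 210] [0.4799 0.2715] [0.4877 0.2652]
[219 168] [0.5263 0.2702] [0.5313 0.2639]
[209 162] [0.5326 0.2798] [0.5373 0.273 ]
[205 133] [0.562  0.2806] [0.565  0.2737]
[ 63 132] [0.5629 0.4214] [0.5658 0.4061]
[ 63 140] [0.555  0.4234] [0.5583 0.408 ]
```

Run:
```python
from h import *
c=camera("top");g=cv2.cvtColor(c["frame"],cv2.COLOR_RGB2GRAY)
for nm,(x0,y0,x1,y1) in(("org",(178,203,242,252)),("met-seat",(402,190,436,238))):
    e=cv2.Canny(cv2.resize(g[y0:y1,x0:x1],None,fx=6,fy=6,interpolation=2),20,60);e=cv2.dilate(e,np.ones((3,3)))
    cs,_=cv2.findContours(e,cv2.RETR_LIST,cv2.CHAIN_APPROX_NONE)
    for k in cs:
        if len(k)<80: continue
        (x,y),(a,b),t=cv2.fitEllipse(k);u=np.array([(x+.5)/6-.5+x0,(y+.5)/6-.5+y0])
        if min(a,b)>40 and max(a,b)<200 and min(a,b)/max(a,b)>.7: print(nm,len(k),np.round(u,1),np.round([a/6,b/6],1),np.round(ray(c,u,.02)[:2],4))
```

```text
met-seat 263 [423.8 213.3] [12.6 13.4] [ 0.5633 -0.3159]
```

```bash
python3 -m inch '[{"slide":[0,0.006,0],"yaw":0},{"slide":[-0.001,0.018,0],"yaw":0},{"slide":[-0.003,0.036,0],"yaw":0},{"slide":[-0.005,0.056,0],"yaw":0},{"slide":[-0.008,0.078,0],"yaw":0},{"slide":[-0.01,0.1,0],"yaw":0},{"slide":[-0.012,0.12,0],"yaw":0},{"slide":[-0.014,0.137,0],"yaw":0},{"slide":[-0.0155,0.149,0],"yaw":0},{"slide":[-0.016,0.155,0],"yaw":0},{"slide":[-0.016,0.156,0],"yaw":0},{"slide":[-0.016,0.156,0],"yaw":0},{"slide":[-0.016,0.156,0],"yaw":0}]'
python3 - <<'E'
from h import *
c=camera("wrist");np.save("org2.npy",c["frame"])
g=cv2.cvtColor(c["frame"],cv2.COLOR_RGB2GRAY)
k=max(blobs(c,(0,0,110),(180,60,255),(130,60,500,260),500),key=cv2.contourArea)
for q in cv2.approxPolyDP(k,4,True)[:,0]: print(q,np.round(ray(c,q,.0)[:2],4),np.round(ray(c,q,.02)[:2],4))
p=proj(c,(.51,.387,.02)).astype(int);x0,y0=p-35;print(p,proj(c,(.51,.3255,.02)))
e=cv2.Canny(cv2.resize(g[y0:y0+70,x0:x0+70],None,fx=4,fy=4,interpolation=2),25,70);e=cv2.dilate(e,np.ones((3,3)))
cs,_=cv2.findContours(e,cv2.RETR_LIST,cv2.CHAIN_APPROX_NONE)
for k in cs:
    if len(k)<80: continue
    (x,y),(a,b),t=cv2.fitEllipse(k);u=np.array([x/4+x0,y/4+y0])
    if min(a,b)>60 and max(a,b)<260 and min(a,b)/max(a,b)>.6:print("ell",len(k),np.round(u,1),np.round([a/4,b/4],1),np.round(ray(c,u,.02)[:2],4))
E
```

```text
clock: 33.38
position: [0.5101, 0.3225, 0.1812]
ee_rot: [1.0, -0.0, 0.0, 0.0]
ft_force: [-0.3, -0.7, -2.5]
grip_width: 0.44
grasp_force: 44.9
[219 116] [0.5629 0.4211] [0.5649 0.4152]
[221 145] [0.5344 0.4219] [0.5381 0.4159]
[211 146] [0.5334 0.4321] [0.5371 0.4255]
[214 193] [0.4836 0.4342] [0.4902 0.4275]
[225 195] [0.4813 0.4228] [0.4881 0.4168]
[228 220] [0.4527 0.4222] [0.4612 0.4163]
[276 221] [0.4515 0.3702] [0.4601 0.3673]
[287 203] [0.4723 0.3576] [0.4797 0.3554]
[312 191] [0.4858 0.3308] [0.4924 0.3303]
[347 197] [0.4791 0.2937] [0.4861 0.2954]
[346 176] [0.5022 0.2954] [0.5078 0.297 ]
[362 196] [0.4803 0.2779] [0.4871 0.2805]
[371 194] [0.4825 0.2685] [0.4892 0.2717]
[373 148] [0.5315 0.2689] [0.5353 0.2721]
[363 146] [0.5335 0.2791] [0.5372 0.2816]
[363 117] [0.562  0.2803] [0.564  0.2828]
[253 173] [316.75719599 173.77477811]
ell 441 [252.6 171.9] [30.8 33.7] [0.5118 0.3878]
ell 614 [252.5 172.1] [37.6 39.7] [0.5117 0.388 ]
```

```bash
python3 -m inch '[{"slide":[0,0.001,-0.01],"yaw":0},{"slide":[0,0.003,-0.025],"yaw":0},{"slide":[0,0.003,-0.04],"yaw":0},{"slide":[0,0.003,-0.055],"yaw":0},{"slide":[0,0.003,-0.067],"yaw":0},{"slide":[0,0.003,-0.077],"yaw":0},{"slide":[0,0.003,-0.084],"yaw":0},{"slide":[0,0.003,-0.089],"yaw":0},{"slide":[0,0.003,-0.092],"yaw":0},{"slide":[0,0.003,-0.093],"yaw":0},{"slide":[0,0.003,-0.093],"yaw":0},{"slide":[0,0.003,-0.093],"yaw":0}]'; python3 -m inch '[{"slide":[0,0,-0.0005],"yaw":0},{"slide":[0,0,-0.001],"yaw":0},{"slide":[0,0,-0.0015],"yaw":0},{"slide":[0,0,-0.0015],"yaw":0}]'
```

```text
clock: 34.43
position: [0.5099, 0.3268, 0.0888]
ee_rot: [1.0, 0.0, 0.0, -0.0]
ft_force: [-0.5, -0.9, -2.7]
grip_width: 0.443
grasp_force: 44.9
clock: 34.77
position: [0.5096, 0.3265, 0.0867]
ee_rot: [1.0, 0.0, 0.0, 0.0]
ft_force: [-0.3, 0.0, -3.1]
grip_width: 0.438
grasp_force: 44.9
```

```bash
python3 -m inch '[{"slide":[0,0,-0.0005],"yaw":0},{"slide":[0,0,-0.001],"yaw":0},{"slide":[0,0,-0.001],"yaw":0},{"slide":[0,0,-0.001],"yaw":0}]'|grep -E "pos|ft_"; python3 -m inch '[{"slide":[0,0,-0.0005],"yaw":0},{"slide":[0,0,-0.0005],"yaw":0},{"slide":[0,0,-0.0005],"yaw":0}]'|grep -E "pos|ft_"
```

```text
position: [0.5097, 0.3267, 0.086]
ft_force: [-0.1, 0.6, 0.8]
position: [0.51, 0.3269, 0.0859]
ft_force: [-0.1, -0.1, 4.8]
```

```bash
python3 -m inch '[{"slide":[0,0,0],"yaw":0},{"slide":[0,0,0],"yaw":0},{"slide":[0,0,0],"yaw":0},{"slide":[0,0,0],"yaw":0},{"slide":[0,0,0.005],"yaw":0},{"slide":[0,0,0.02],"yaw":0},{"slide":[0,0,0.045],"yaw":0},{"slide":[0,0,0.075],"yaw":0},{"slide":[0,0,0.105],"yaw":0}]' 60 && python3 -m inch '[{"slide":[0,-0.02,0],"yaw":0.12},{"slide":[-0.003,-0.05,0],"yaw":0.24},{"slide":[-0.006,-0.08,0],"yaw":0.36},{"slide":[-0.01,-0.11,0],"yaw":0.48},{"slide":[-0.015,-0.14,0],"yaw":0.6},{"slide":[-0.02,-0.17,0],"yaw":0.72},{"slide":[-0.025,-0.2,0],"yaw":0.84},{"slide":[-0.03,-0.23,0],"yaw":0.96},{"slide":[-0.035,-0.26,0],"yaw":1.08},{"slide":[-0.04,-0.29,0],"yaw":1.2},{"slide":[-0.045,-0.32,0],"yaw":1.32},{"slide":[-0.05,-0.35,-0.01],"yaw":1.44},{"slide":[-0.055,-0.372,-0.02],"yaw":1.56},{"slide":[-0.057,-0.384,-0.03],"yaw":1.571},{"slide":[-0.057,-0.384,-0.03],"yaw":1.571},{"slide":[-0.057,-0.384,-0.03],"yaw":1.571}]' 120
python3 - <<'E'
from h import *
c=camera("wrist");p=proj(c,(.4528,-.058,.046)).astype(int);print(p)
k=blobs(c,(100,120,80),(125,255,255),(p[0]-40,p[1]-40,p[0]+40,p[1]+40),30)[0];print(cv2.boundingRect(k),cen(k),np.round(ray(c,cen(k),.046),4))
t=camera("top");k=blobs(t,(5,120,50),(20,255,255),(175,195,245,255),20)
for q in k[:1]:
    (x,y),r=cv2.minEnclosingCircle(q);print("amber",np.round(ray(t,(x,y),.082),4),r*2.95)
E
```

```text
clock: 36.1
position: [0.5091, 0.3264, 0.1914]
ee_rot: [1.0, 0.001, -0.0, 0.0]
ft_force: [1.3, 0.5, 0.1]
grip_width: 0.763
grasp_force: 0.0
clock: 37.43
position: [0.4524, -0.0574, 0.1604]
ee_rot: [0.708, 0.706, 0.0, -0.0]
ft_force: [-0.2, 0.6, 0.3]
grip_width: 0.529
grasp_force: 0.0
[319 187]
(310, 177, 20, 20) [319.45653425 186.59527922] [ 0.4524 -0.0572  0.046 ]
amber [0.5056 0.3175 0.082 ] 35.46169934272766
```

```bash
python3 -m inch '[{"slide":[0,0,-0.03],"yaw":0},{"slide":[0,0,-0.06],"yaw":0},{"slide":[0,0,-0.085],"yaw":0},{"slide":[0,0,-0.105],"yaw":0},{"slide":[0,0,-0.12],"yaw":0},{"slide":[0,0,-0.131],"yaw":0},{"slide":[0,0,-0.139],"yaw":0},{"slide":[0,0,-0.144],"yaw":0},{"slide":[0,0,-0.147],"yaw":0},{"slide":[0,0,-0.147],"yaw":0},{"slide":[0,0,-0.147],"yaw":0}]' 140 25 && python3 -m inch '[{"slide":[0,0,0],"yaw":0},{"slide":[0,0,0],"yaw":0},{"slide":[0,0,0],"yaw":0},{"slide":[0,0,0],"yaw":0},{"slide":[0,0,0],"yaw":0},{"slide":[0,0,0],"yaw":0},{"slide":[0,0,0],"yaw":0}]' 255 25
```

```text
clock: 38.45
position: [0.4531, -0.0574, 0.0138]
ee_rot: [0.707, 0.707, 0.0, 0.0]
ft_force: [-0.6, 0.4, 0.0]
grip_width: 0.451
grasp_force: 0.0
clock: 39.03
position: [0.453, -0.0576, 0.0139]
ee_rot: [0.707, 0.707, 0.0, 0.0]
ft_force: [-1.7, 0.2, 5.4]
grip_width: 0.18
grasp_force: 24.1
```

```bash
python3 -m inch '[{"slide":[0,0,0.005],"yaw":0},{"slide":[0,0,0.02],"yaw":0},{"slide":[0,0,0.045],"yaw":0},{"slide":[0,0,0.075],"yaw":0},{"slide":[0,0,0.105],"yaw":0},{"slide":[0,0,0.133],"yaw":0},{"slide":[0,0,0.15],"yaw":0},{"slide":[0,0,0.155],"yaw":0}]' && python3 -m inch '[{"slide":[0.001,0.01,0],"yaw":0},{"slide":[0.004,0.03,0],"yaw":0},{"slide":[0.008,0.06,0],"yaw":0},{"slide":[0.012,0.093,0],"yaw":0},{"slide":[0.016,0.126,0],"yaw":0},{"slide":[0.02,0.16,0],"yaw":0},{"slide":[0.025,0.194,0],"yaw":0},{"slide":[0.03,0.228,0],"yaw":0},{"slide":[0.034,0.262,0],"yaw":0},{"slide":[0.038,0.296,0],"yaw":0},{"slide":[0.042,0.33,0],"yaw":0},{"slide":[0.046,0.36,0],"yaw":0},{"slide":[0.05,0.388,0],"yaw":0},{"slide":[0.054,0.412,0],"yaw":0},{"slide":[0.056,0.43,0],"yaw":0},{"slide":[0.057,0.442,0],"yaw":0},{"slide":[0.058,0.448,0],"yaw":0},{"slide":[0.058,0.448,0],"yaw":0},{"slide":[0.058,0.448,0],"yaw":0},{"slide":[0.058,0.448,0],"yaw":0}]'
python3 - <<'E'
from h import *
c=camera("wrist");g=cv2.cvtColor(c["frame"],cv2.COLOR_RGB2GRAY)
p=proj(c,(.511,.390,.02)).astype(int);x0,y0=p-35;print(p)
e=cv2.Canny(cv2.resize(g[y0:y0+70,x0:x0+70],None,fx=4,fy=4,interpolation=2),25,70);e=cv2.dilate(e,np.ones((3,3)))
cs,_=cv2.findContours(e,cv2.RETR_LIST,cv2.CHAIN_APPROX_NONE)
for k in cs:
    if len(k)<80: continue
    (x,y),(a,b),t=cv2.fitEllipse(k);u=np.array([x/4+x0,y/4+y0])
    if min(a,b)>60 and max(a,b)<260 and min(a,b)/max(a,b)>.6:print("ell",len(k),np.round(u,1),np.round([a/4,b/4],1),np.round(ray(c,u,.02)[:2],4),np.round(ray(c,u,.006)[:2],4))
k=blobs(c,(100,120,80),(125,255,255),(220,150,420,400),30)
if k: print("cap",cv2.boundingRect(k[0]))
E
```

```text
clock: 39.7
position: [0.4541, -0.0575, 0.1718]
ee_rot: [0.707, 0.707, 0.001, 0.002]
ft_force: [-0.3, -0.2, -0.7]
grip_width: 0.177
grasp_force: 24.2
clock: 41.37
position: [0.511, 0.3892, 0.1681]
ee_rot: [0.707, 0.707, -0.0, 0.0]
ft_force: [0.3, -0.4, -0.4]
grip_width: 0.177
grasp_force: 24.2
[319 175]
ell 543 [317.6 171.9] [31.6 34.4] [0.5093 0.3931] [0.5092 0.3893]
ell 1027 [317.6 173.3] [37.1 38.3] [0.5093 0.3917] [0.5092 0.3879]
cap (303, 264, 37, 42)
```

```bash
python3 -m inch '[{"slide":[-0.0005,0.0015,-0.02],"yaw":0},{"slide":[-0.0005,0.0015,-0.045],"yaw":0},{"slide":[-0.0005,0.0015,-0.07],"yaw":0},{"slide":[-0.0005,0.0015,-0.092],"yaw":0},{"slide":[-0.0005,0.0015,-0.11],"yaw":0},{"slide":[-0.0005,0.0015,-0.124],"yaw":0},{"slide":[-0.0005,0.0015,-0.134],"yaw":0},{"slide":[-0.0005,0.0015,-0.14],"yaw":0},{"slide":[-0.0005,0.0015,-0.143],"yaw":0},{"slide":[-0.0005,0.0015,-0.145],"yaw":0},{"slide":[-0.0005,0.0015,-0.145],"yaw":0},{"slide":[-0.0005,0.0015,-0.145],"yaw":0}]'; python3 -m inch '[{"slide":[0,0,-0.0005],"yaw":0},{"slide":[0,0,-0.001],"yaw":0},{"slide":[0,0,-0.0015],"yaw":0},{"slide":[0,0,-0.0015],"yaw":0}]'
```

```text
clock: 42.42
position: [0.5104, 0.3924, 0.024]
ee_rot: [0.707, 0.707, 0.001, 0.0]
ft_force: [0.6, -0.5, 0.0]
grip_width: 0.177
grasp_force: 24.2
clock: 42.75
position: [0.5101, 0.3921, 0.0218]
ee_rot: [0.707, 0.707, 0.0, 0.0]
ft_force: [0.8, -0.3, -1.0]
grip_width: 0.177
grasp_force: 24.2
```

```bash
python3 -m inch '[{"slide":[0,0,-0.0005],"yaw":0},{"slide":[0,0,-0.001],"yaw":0},{"slide":[0,0,-0.0015],"yaw":0},{"slide":[0,0,-0.0015],"yaw":0},{"slide":[0,0,-0.0015],"yaw":0}]'|grep -E "pos|ft_"; python3 -m inch '[{"slide":[0,0,-0.0005],"yaw":0},{"slide":[0,0,-0.0005],"yaw":0},{"slide":[0,0,-0.0005],"yaw":0}]'|grep -E "pos|ft_"
```

```text
position: [0.5101, 0.3921, 0.0203]
ft_force: [-0.7, -0.7, -0.2]
position: [0.5102, 0.3922, 0.0201]
ft_force: [0.5, -2.0, 4.9]
```

```bash
python3 -m inch '[{"slide":[0,0,0],"yaw":0},{"slide":[0,0,0],"yaw":0},{"slide":[0,0,0],"yaw":0},{"slide":[0,0,0],"yaw":0},{"slide":[0,0,0.006],"yaw":0},{"slide":[0,0,0.02],"yaw":0},{"slide":[0,0,0.045],"yaw":0},{"slide":[0,0,0.08],"yaw":0},{"slide":[0,0,0.115],"yaw":0},{"slide":[0,0,0.15],"yaw":0},{"slide":[0,0,0.185],"yaw":0},{"slide":[0,0,0.2],"yaw":0}]' 150 && python3 -m inch '[{"slide":[0,-0.03,0],"yaw":0},{"slide":[0,-0.07,0],"yaw":0},{"slide":[0,-0.11,0],"yaw":0},{"slide":[0,-0.15,0],"yaw":0},{"slide":[0,-0.19,0],"yaw":0},{"slide":[0,-0.23,0],"yaw":0},{"slide":[0,-0.25,0],"yaw":0},{"slide":[0,-0.25,0],"yaw":0},{"slide":[0,-0.25,0],"yaw":0},{"slide":[0,-0.25,0],"yaw":0}]'
python3 - <<'E'
from h import *
t=camera("top");s=camera("scene")
def q(c,n,lo,hi,ctr,z,r=22,circ=False):
    p=proj(c,(*ctr,z)).astype(int);k=blobs(c,lo,hi,tuple(int(v) for v in(max(p[0]-r,0),max(p[1]-r,0),p[0]+r,p[1]+r)),4)
    if k:print(n,"px",np.round(cen(k[0]),1),"pred",p,np.round(ray(c,cen(k[0]),z)[:2],4),cv2.boundingRect(k[0]))
    else:print(n,"none",p)
B=((100,120,80),(125,255,255))
for c,nm in((t,"T"),(s,"S")):
    q(c,nm+" white",(0,0,215),(180,45,255),(.571,-.4385),.102,14)
    q(c,nm+" caps",*B,(.562,-.3155),.017,14)
    q(c,nm+" vialcap",*B,(.5102,.392),.052,10)
    q(c,nm+" ambercap",(0,0,20),(180,90,100),(.51,.3265),.119,9)
    q(c,nm+" amber",(3,110,30),(22,255,255),(.51,.3265),.06,26)
q(t,"cup",(0,0,225),(180,60,255),(.5665,-.3694),.040,8)
q(t,"beaker",(90,80,100),(112,255,255),(.457,.0623),.035);q(t,"dish",(15,80,100),(35,255,255),(.447,.1644),.015);q(t,"clip",(45,80,60),(85,255,255),(.68,-.277),.013)
q(t,"pink",(160,30,80),(180,180,255),(.545,-.19),.06)
print(np.round(get_obs()["clock"],1))
E
```

```text
clock: 44.42
position: [0.5106, 0.3936, 0.2266]
ee_rot: [0.707, 0.708, 0.003, 0.0]
ft_force: [-0.4, 0.5, 1.2]
grip_width: 0.412
grasp_force: 0.0
clock: 45.25
position: [0.51, 0.1432, 0.2208]
ee_rot: [0.706, 0.708, 0.001, 0.0]
ft_force: [-1.0, 0.5, 0.1]
grip_width: 0.414
grasp_force: 0.0
T white px [473.2 209.3] pred [473 209] [ 0.5701 -0.4377] (466, 202, 15, 15)
T caps px [423.3 213.4] pred [423 213] [ 0.5632 -0.3151] (417, 207, 14, 14)
T vialcap px [191.3 225.4] pred [190 225] [0.5121 0.3907] (189, 223, 6, 5)
T ambercap none [205 225]
T amber none [211 226]
S white px [402.1 135.5] pred [395 137] [ 0.5614 -0.4713] (392, 129, 17, 12)
S caps px [378.5 171.8] pred [377 171] [ 0.559  -0.3155] (374, 168, 10, 8)
S vialcap px [248.6 269.6] pred [248 267] [0.5051 0.396 ] (247, 268, 4, 4)
S ambercap px [263.6 233.2] pred [264 234] [0.5159 0.3252] (255, 225, 18, 18)
S amber px [268.6 254.9] pred [265 253] [0.4993 0.3276] (256, 240, 23, 35)
cup px [440.9 212.7] pred [443 212] [ 0.5642 -0.3626] (438, 207, 10, 10)
beaker px [300.  245.9] pred [299 245] [0.4564 0.0623] (292, 238, 17, 17)
dish none [267 248]
clip px [410.4 176.1] pred [410 176] [ 0.6799 -0.2765] (405, 173, 12, 7)
pink px [388.4 218.3] pred [384 217] [ 0.5432 -0.2011] (380, 212, 17, 14)
45.4
```

```bash
python3 -m inch '[{"slide":[0.01,-0.03,0],"yaw":0},{"slide":[0.02,-0.07,0],"yaw":0},{"slide":[0.03,-0.11,0],"yaw":0},{"slide":[0.04,-0.15,0],"yaw":0},{"slide":[0.05,-0.19,0],"yaw":0},{"slide":[0.056,-0.23,0],"yaw":0},{"slide":[0.056,-0.27,0],"yaw":0},{"slide":[0.056,-0.31,0],"yaw":0},{"slide":[0.056,-0.35,0],"yaw":0},{"slide":[0.056,-0.39,0],"yaw":0},{"slide":[0.056,-0.43,0],"yaw":0},{"slide":[0.056,-0.46,0],"yaw":0},{"slide":[0.056,-0.49,0],"yaw":0},{"slide":[0.056,-0.513,0],"yaw":0},{"slide":[0.056,-0.513,0],"yaw":0},{"slide":[0.056,-0.513,0],"yaw":0},{"slide":[0.056,-0.513,0],"yaw":0}]'
python3 - <<'E'
from h import *
c=camera("wrist");g=cv2.cvtColor(c["frame"],cv2.COLOR_RGB2GRAY)
def ell(ctr,z,r,lo,hi,name):
    p=proj(c,(*ctr,z)).astype(int);x0,y0=np.maximum(p-r,0);print(name,p)
    e=cv2.dilate(cv2.Canny(cv2.resize(g[y0:y0+2*r,x0:x0+2*r],None,fx=4,fy=4,interpolation=2),30,90),np.ones((3,3)))
    for k in cv2.findContours(e,cv2.RETR_LIST,cv2.CHAIN_APPROX_NONE)[0]:
        if len(k)<80: continue
        (x,y),(a,b),t=cv2.fitEllipse(k);u=np.array([x/4+x0,y/4+y0])
        if min(a,b)/4>lo and max(a,b)/4<hi:print(" ",len(k),np.round(u,1),np.round([a/4,b/4],1),"z",z,np.round(ray(c,u,z)[:2],4),"z.02",np.round(ray(c,u,.02)[:2],4))
ell((.5664,-.3694),.040,30,14,50,"cup");ell((.5624,-.315),.017,35,30,70,"caps")
t=camera("top")
for n,lo,hi,roi,z in(("dish",(15,80,100),(35,255,255),(255,235,280,260),.015),("amber",(3,110,30),(22,255,255),(180,200,240,250),.08),("vialcap",(100,120,80),(125,255,255),(180,215,205,235),.052)):
    k=blobs(t,lo,hi,roi,4);print(n,[(np.round(ray(t,cen(q),z)[:2],4),cv2.boundingRect(q)) for q in k[:1]])
E
```

```text
clock: 46.77
position: [0.5671, -0.3689, 0.2195]
ee_rot: [0.706, 0.708, 0.001, -0.0]
ft_force: [-0.1, 1.6, 0.2]
grip_width: 0.41
grasp_force: 0.0
cup [318 168]
  239 [324.2 169.9] [27.5 32.8] z 0.04 [ 0.572 -0.371] z.02 [ 0.5723 -0.3761]
  271 [319.8 170.3] [18.3 20.8] z 0.04 [ 0.5674 -0.3714] z.02 [ 0.5674 -0.3766]
  311 [319.8 169.7] [21.  22.3] z 0.04 [ 0.5675 -0.3708] z.02 [ 0.5675 -0.376 ]
  364 [319.9 168.9] [28.1 28.3] z 0.04 [ 0.5675 -0.3699] z.02 [ 0.5675 -0.375 ]
  715 [319.3 168.5] [29.  35.3] z 0.04 [ 0.5669 -0.3695] z.02 [ 0.5669 -0.3746]
caps [315 111]
  1131 [316.3 113.3] [40.9 42.6] z 0.017 [ 0.5636 -0.3165] z.02 [ 0.5636 -0.3162]
  763 [315.3 111.1] [57.5 59.1] z 0.017 [ 0.5626 -0.3143] z.02 [ 0.5626 -0.314 ]
  698 [315.4 111.2] [53.1 55. ] z 0.017 [ 0.5626 -0.3144] z.02 [ 0.5627 -0.3141]
dish [(array([0.4469, 0.1644]), (258, 240, 19, 18))]
amber [(array([0.5048, 0.3081]), (201, 217, 24, 20))]
vialcap [(array([0.5121, 0.3907]), (189, 223, 6, 5))]
```

```bash
python3 -c "
from workcell import *
print(hand_in())"
```

```text
the job is handed in; nothing more can be done
None
```

I handed the job in at about 47 s: all five items were placed in their wells and released, and the dish, beaker and clip block did not move. Two caveats: feeling for the bench near the capsule put up to 57 N on the wrist through the fingertips (wrist limit 120 N), and the last checks were camera measurements because I had used all 14 pictures.

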